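Clamp a mounted specimen in the sloping spring holder

ROBOT

A 6-joint arm with a two-finger parallel gripper is mounted at the origin on a cart in front of the work surface, level with it; the furniture and walls round the work are solid. World frame = base frame: x ahead of the robot, y to its left, z up, the work surface at z = 0. Lengths are in m, angles in degrees, forces in N, time in s.
With the tool pointing down it reaches from about 0.275 to 0.825 m from the base axis. Payload 4.9 kg.
Tool frame: the origin (TCP) lies between the finger pads; the fingertips stand 11 mm ahead of it and the grasp point (between the pads) lies 8 mm behind it; z points along the fingers, y is the direction in which the jaws open and shut (so a half turn about z gives the same grasp; the last joint's range is limited). The gripper opens to 85 mm and grips with 20 to 120 N. Pads are 22 mm wide; open, the fingers measure 114 mm over their backs; the gripper's body (76 mm by 85 mm) begins 54 mm behind the grasp point. The pads swing forward as they close: fully open they stand 13 mm farther back than shut.
Start: joints at [63.3, 18.69, -11.035, 60.275, 0, 82.311], TCP at [0.179, 0.52, 0.242] pointing down, gripper open.
Joint ranges: [-152.03, 152.03], [-55.5, 102.48], [-74.3, 77.21], [-110.64, 120.58], [-84.22, 78.4], [-180, 180]. Speed limits (degrees/s): [147.25, 147.25, 180, 180, 180, 180].

INTERFACE

Orientations are given as [roll, pitch, yaw] about the fixed x, y, z axes, in that order (R = Rz(yaw) Ry(pitch) Rx(roll)).
In Python, from station import read_state, camera, camera_params, manip, silhouettes, spot_point gives the robot as it stands. The module is installed in compiled form; this text tells all that it offers.
- The arm moves only by the tool arm_command, never from a script. Its argument "commands" is a list of rows, each an object with "xyz": the shift along the tool's x, y, z in mm, a list of three; "turn": the turn, a rotation vector about the tool's x, y, z in degrees, a list of three; "fingers": the finger opening in mm, from 0 to 85.4. A call has exactly 10 rows; each row shifts and turns the pose as measured when the row begins, along the tool's axes as they then stand; what a row does not reach is not made up. A row lasts 1/12 s, in which the tool goes at most 41.7 mm and 7.16 degrees, less where a joint would pass 70% of its speed; a pose out of reach is approached as far as the arm can. A call is refused whole if a number of a shift passes 41.7 or a number of a turn 7.16, either way. A call with a gripper value outside its range is refused whole. The fingers move at their own pace and stop on an object; the grip force is fixed at half the most. Time passes only in rows, so rows that do not move let the fingers close, or fill a call up. It gives the time, the measured TCP pose, the force and the opening at its end, in the units of the state.
- read_state(): the state, without advancing time (a new reading comes with each control period).
- camera(name): name is "scene" or "top" or "wrist"; returns the picture (420x560x3 uint8, red, green, blue); there is no depth.
- camera_params(name): a dict with "fx", "fy", "cx", "cy" (pixels), "R" (3x3) and "t" (3): a world point X has camera coordinates R X + t; the wrist camera has in their place "T_tool_cam" (4x4, takes a point from camera to tool coordinates, whose origin is the TCP and whose axes are the flange's). Camera axes: x right, y down, z forward; pixel columns grow to the right and rows downward; lengths in m; the calibration is good to about 2 mm. The wrist camera is an equidistant fisheye: a pixel r from the principal point sees the ray r / f radians off the axis. A picture is of the moment at which its call begins: read the wrist's pose just before it. camera_params takes no time and is no camera call.
- manip.finish_job(): hands the job in, once; it reports no verdict.
Trained networks look in the newest picture that a camera, given by its name, has taken for a name from the list of things; names that differ only in an ending like _2 or _b are one class to them, and where a whole thing is asked for, a point or a joint stands for the part that bears it (a point fixed in the world has none). Each returns a list of dicts, best first, with "score" (0 to 1); they miss things now and then, are a little off and sometimes report something else, mostly with a low value. They report only what shows in the picture. A call takes as long as a camera call. They do not tell look-alikes from the thing itself.
- silhouettes(camera, label): "mask" (420x560 bool, what is visible of it) and "box" ([centre column, centre row, width, height] in pixels, round what is visible of it).
- spot_point(camera, label): "point" ([row, column] in pixels: a listed point, or the origin of a listed thing).
The state is a dict: "t": time; "joints": joint angles; "dq": joint speeds; "tau": joint torques, N m; "eef_pos": TCP position; "ee_rot": TCP orientation; "contact_force": force on the tool from outside, world axes, zero at the start; "torque": the same for the moment, N m; "grip_width": opening from 0.0 (shut) to 1.0 (fully open).
Only numpy, scipy, OpenCV 4.12 (cv2) and the standard library are available. Lean on these libraries where they do the work, as an engineer would, in place of code of your own. Each camera call takes 0.05 s, during which the arm holds its last target.

TASK

Clamp the round moulded specimen in the sloping holder for its hardness test. Set it polished face up in the holder's round nest and, with the clamp still open, press until you feel it sit fully down past the side spring; then swing the clamp over it, push the clamp's spring plunger in and slide its keeper across under the catch so that it stays locked when you let go. Leave the other things on the bench where they are.

Things in the scene. Friction and masses are not known exactly. Their poses are not given: they have to be found in the camera images.
- specimen: the round moulded specimen, a black cylinder 30 mm across and 19 mm high, 29 g, with a bright rectangle of polished metal in its top face; stands on the bench to the right of the holder, face up. Origin: centre of its underside, z up through the polished face.
- holder: the holder: grey base plate 196 x 118 mm fixed on the bench, carrying a flat table 190 (front to back) x 124 x 12 mm that slopes at a fixed 30 degrees, low edge facing the robot and to its right. Origin: centre of the base on the bench; x level, towards the high end; y left; z up.
- nest_seat (a point): centre of the nest's floor = table's top surface. Axes of the table, used below: x up the slope, y level to the left, z square out of the table, leaning 30 degrees from vertical. The nest is a steel block 60 x 60 x 8 mm with a 31.5 mm hole 8 mm deep, open along z. A specimen fully down has its origin here (noise and play 1 mm) and its top at z = 19 mm.
- side_spring (a point): tip of the spring-loaded steel ball (r 3 mm, 3 to 6 N) that pokes 2.6 mm into the nest's hole from its +x wall, 4.5 mm above the floor. A specimen let go too early hangs on it, about 5 mm too high and tilted; a push of 5 to 15 N along -z takes it past the ball to the floor. The ball then holds it.
- clamp_axis (a point): middle of the clamp's hinge axis, at (70, 0, 27) mm from nest_seat; the axis runs along y between two lugs, 59 mm over their outer faces.
- clamp (a joint): clamp angle in rad: 0 = flat on a seated specimen, arm along -x; grows as it opens up and back about +y, to 2.35; starts open near 2. Stiff hinge: stays where left; 2 to 5 N at its ball handle moves it. A flat steel arm 10 mm thick, 36 mm wide (30 at the nose), with a window; its two side rails bear on the specimen's rim. Closed: underside z = 19 mm, top z = 29 mm from nest_seat.
- clamp_ball (a point): centre of the black ball handle, 16 mm across, on a 9 mm rod at the end of the clamp arm: 172 mm from the hinge axis, 3 mm below it when shut (then at (-102, 0, 24) mm from nest_seat). The arm proper ends 20 mm before it. Axes turn with the clamp and equal the table's when it is shut; its z is square to the arm's top face, its x runs along the arm to the hinge.
- plunger_boss (a point): centre of the top of the plunger's housing, a round boss 26 mm across and 8 mm tall on the arm's top, 132 mm from the hinge axis (closed: at (-62, 0, 37) mm from nest_seat). Axes turn with the clamp. When the clamp stands open, the plunger is on its far side from the robot.
- plunger (a joint): how far the spring plunger is pushed into its housing, m: 0 = out, 0.010 = bottomed; it moves square to the arm, along -z when closed. The spring pushes back with 5 N at 0 and 11 N at 0.010. Its head is a 38 x 42 mm plate whose underside stands 12 mm above the housing at 0; the keeper slides in the head, flush with it, 22 mm above the housing.
- keeper (a joint): how far the keeper is slid across along +y, m: 0 = back, 0.015 = fully across; stays where put (1 N friction). A flat bar 26 mm wide (x), 56 long (y), 5 thick with a knob. Clamp shut and plunger out, its end runs against the catch; plunger in by 6 mm or more (8 to 10 is safe), it slides under the lip; let go, the spring holds it up against the lip and the clamp down.
- keeper_knob (a point): centre of the base of the keeper's upright round knob (15 mm across, 16 mm tall along the point's z), level with the keeper's flat top. Axes turn with the clamp. Clamp shut, plunger out, keeper back: at (-62, -8, 59) mm from nest_seat.
- catch_lip (a point): the fixed catch, an upright hook 26 mm wide (x) to the left of the clamp's nose: this point is the lower edge of its lip's inner face, at (-62, 37, 53) mm from nest_seat. The lip is 8 mm thick (z 53 to 61 mm) and reaches from y = 37 mm to the post at y = 48 to 62 mm.
- hard_block: bystander: steel disc 50 mm across, 12 mm high. Origin: centre of its underside.
- vee_block: bystander: steel V-block 46 x 50 x 40 mm. Origin: centre of its underside.
- bearing: bystander: ball bearing 35 mm across, 11 mm high. Origin: centre of its underside.
Things that resemble listed ones, but are neither listed nor needed, are in the scene too. Of the things that look like the specimen, take the one that is farthest from the robot's base at the start.

How it is judged:
By the outcome, as a careful person would: the job done as asked, in the order asked, and still so for the second after the job is handed in, with the robot touching nothing.
It also fails if it takes over 64 s, if anything falls off the work surface, if the arm or the gripper's body presses on something with over 40 N, if the wrist force passes 120 N, or if a joint passes its speed limit or range.

## Working session

There is one attempt and no reset: what is moved stays moved. The work goes in short steps, Python scripts to look and compute and a tool call to move; the robot and the scene stay as the last step left them, time stands still between calls to the robot, and variables do not carry over. Pictures are saved under pics/ and viewed, and the job is handed in when it is done.

Besides the shell and the picture viewer there is one more tool, called after "Call:" by a JSON object that holds its "name" and its "arguments". arm_command: Moves the arm, as the interface text tells. Its arguments: {"type":"object","properties":{"commands":{"type":"array","items":{"type":"object","properties":{"xyz":{"type":"array","items":{"type":"number"}},"turn":{"type":"array","items":{"type":"number"}},"fingers":{"type":"number"}}}}},"required":["commands"]}

```bash
mkdir -p pics; ls; python3 - <<'E'
from station import *
import cv2,json
s=read_state(); print(s)
for n in ["scene","top","wrist"]:
    im=camera(n); cv2.imwrite(f"pics/{n}0.png",im[:,:,::-1]); print(n,camera_params(n))
E
```

```text
pics
{'t': 0.0, 'joints': array([ 6.33002754e+01,  1.87318978e+01, -1.10913160e+01,  6.02743514e+01,
        1.19537022e-03,  8.23109076e+01]), 'dq': array([-0.09213694,  0.10207239,  0.01755762, -0.05083988,  0.03905849,
       -0.04943014]), 'tau': array([ 1.89972875e-04, -4.43394256e+01,  2.62443620e+01,  1.54856726e-02,
        5.37592200e-05,  7.43956949e-07]), 'eef_pos': array([0.17889141, 0.51950883, 0.24150906]), 'ee_rot': array([-1.79903472e+02, -1.42385863e-02,  1.60989355e+02]), 'contact_force': array([ 0.91644988, -0.11881408,  0.71729234]), 'torque': array([-0.00134597, -0.00016801,  0.0071656 ]), 'grip_width': 1.0018428778174235}
scene {'fx': 442.4860462252005, 'fy': 442.4860462252005, 'cx': 274.526988451685, 'cy': 209.10803532674151, 'R': array([[ 0.61878276, -0.78548086,  0.01130149],
       [-0.44948242, -0.36581684, -0.81495006],
       [ 0.64426194,  0.49919722, -0.57942099]]), 't': array([-0.47851225,  0.31212888,  0.61347747])}
top {'fx': 438.43328609554135, 'fy': 438.43328609554135, 'cx': 283.0510867211224, 'cy': 206.2695894747531, 'R': array([[-0.02356743, -0.99969927,  0.00677811],
       [-0.99691545,  0.02299302, -0.07503939],
       [ 0.07486098, -0.00852569, -0.99715753]]), 't': array([-0.12129491,  0.60557412,  1.00332246])}
wrist {'fx': 325.19226210127806, 'fy': 325.19226210127806, 'cx': 276.8777312456525, 'cy': 211.87762438129053, 'T_tool_cam': array([[-1.02673376e-04, -9.57491260e-01, -2.88462262e-01,
         7.46042571e-02],
       [ 9.99999983e-01, -1.42204073e-04,  1.16083756e-04,
        -1.54105745e-05],
       [-1.52169691e-04, -2.88462245e-01,  9.57491258e-01,
        -1.31239568e-01],
       [ 0.00000000e+00,  0.00000000e+00,  0.00000000e+00,
         1.00000000e+00]])}
```

View pics/scene0.png

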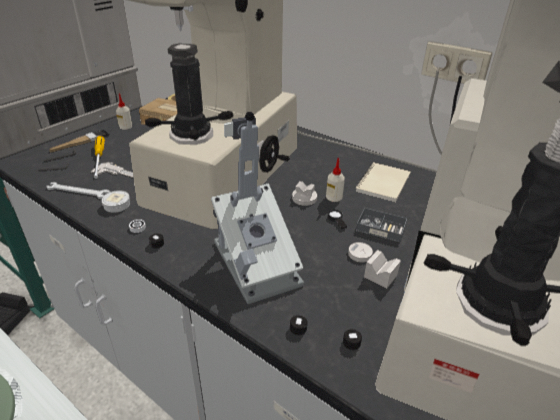

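View pics/top0.png

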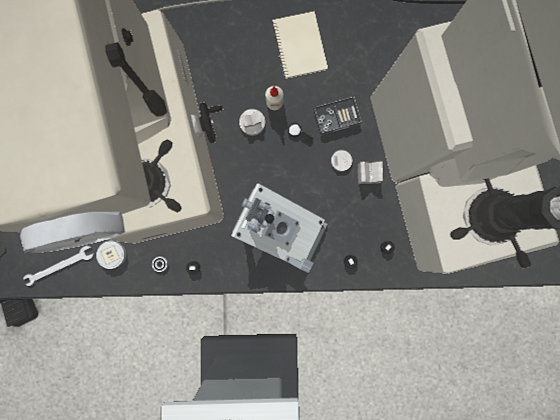

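View pics/wrist0.png

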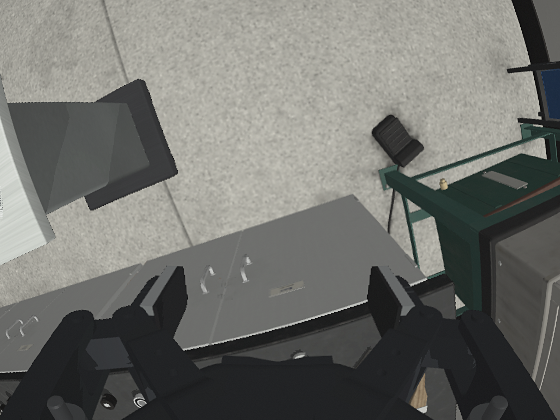

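```bash
cat > h.py <<'E'
import numpy as np, cv2
from station import *
from scipy.spatial.transform import Rotation as Ro
P={n:camera_params(n) for n in ["scene","top","wrist"]}
def ray(n,u,v):
    p=P[n]; d=np.array([(u-p['cx'])/p['fx'],(v-p['cy'])/p['fy'],1.]); R=p['R']
    return -R.T@p['t'], R.T@d
def onz(n,u,v,z):
    o,d=ray(n,u,v); return o+d*(z-o[2])/d[2]
def proj(n,X):
    p=P[n]; c=np.asarray(X)@p['R'].T+p['t']; return np.stack([p['fx']*c[...,0]/c[...,2]+p['cx'],p['fy']*c[...,1]/c[...,2]+p['cy']],-1)
def tri(obs):
    A=np.zeros((3,3));b=np.zeros(3)
    for n,u,v in obs:
        o,d=ray(n,u,v); d=d/np.linalg.norm(d); M=np.eye(3)-np.outer(d,d); A+=M;b+=M@o
    return np.linalg.solve(A,b)
def Rt(s): return Ro.from_euler('xyz',s['ee_rot'],degrees=True).as_matrix()
def wproj(s,X):
    T=P['wrist']['T_tool_cam']; p=P['wrist']
    t=(np.asarray(X)-s['eef_pos'])@Rt(s); c=(t-T[:3,3])@T[:3,:3]
    rr=np.linalg.norm(c[...,:2],axis=-1); th=np.arctan2(rr,c[...,2])
    k=p['fx']*th/rr
    return np.stack([c[...,0]*k+p['cx'],c[...,1]*k+p['cy']],-1)
def wray(s,u,v):
    T=P['wrist']['T_tool_cam']; p=P['wrist']
    a=np.array([u-p['cx'],v-p['cy']]); r=np.linalg.norm(a); th=r/p['fx']
    d=np.append(a/r*np.sin(th),np.cos(th)); R=Rt(s)
    return s['eef_pos']+R@T[:3,3], R@(T[:3,:3]@d)
E
python3 - <<'E'
from h import *
for u,v in [(350,262),(388,247),(193,267),(294,130)]:
    X=onz('top',u,v,.019); print(u,v,X.round(3),np.hypot(*X[:2]).round(3),proj('scene',X).round(0))
for c in ['top','scene']:
    for l in ['specimen','nest_seat','side_spring','clamp_axis','clamp_ball','plunger_boss','keeper_knob','catch_lip','holder']:
        print(c,l,[(np.round(d['point'][::-1],1).tolist(),round(d['score'],2)) for d in spot_point(c,l)][:5])
im=camera('top');c=cv2.resize(im[100:280,180:420],None,fx=3,fy=3,interpolation=2);cv2.imwrite('pics/topc.png',c[:,:,::-1])
im=camera('scene');c=cv2.resize(im[100:370,190:420],None,fx=2.2,fy=2.2,interpolation=2);cv2.imwrite('pics/scc.png',c[:,:,::-1])
print(read_state()['t'])
E
```

```text
350 262 [ 0.469 -0.288  0.019] 0.551 [297. 320.]
388 247 [ 0.502 -0.379  0.019] 0.629 [352. 335.]
193 267 [0.466 0.077 0.019] 0.473 [157. 237.]
294 130 [ 0.784 -0.166  0.019] 0.802 [334. 211.]
top specimen [([194.0, 268.5], 0.64), ([386.0, 245.7], 0.54), ([351.5, 260.2], 0.44)]
top nest_seat [([280.5, 230.5], 0.72)]
top side_spring [([272.7, 224.2], 0.66)]
top clamp_axis [([257.5, 216.5], 0.58)]
top clamp_ball [([266.2, 220.1], 0.75)]
top plunger_boss [([263.6, 214.9], 0.66)]
top keeper_knob [([252.9, 206.2], 0.44)]
top catch_lip [([307.4, 258.0], 0.67)]
top holder [([279.2, 229.7], 0.59)]
scene specimen [([351.7, 341.0], 0.8), ([300.2, 327.4], 0.51)]
scene nest_seat [([257.7, 230.7], 0.71), ([254.0, 264.5], 0.68)]
scene side_spring [([252.6, 222.7], 0.81)]
scene clamp_axis [([247.6, 193.8], 0.73)]
scene clamp_ball [([247.6, 118.0], 0.85), ([382.4, 277.2], 0.7)]
scene plunger_boss [([243.1, 132.1], 0.79)]
scene keeper_knob [([243.6, 124.7], 0.57), ([257.6, 262.9], 0.24)]
scene catch_lip [([252.1, 255.6], 0.85)]
scene holder [([254.9, 262.7], 0.96), ([247.3, 193.1], 0.69), ([380.6, 279.2], 0.45)]
1.15
```

View pics/topc.png

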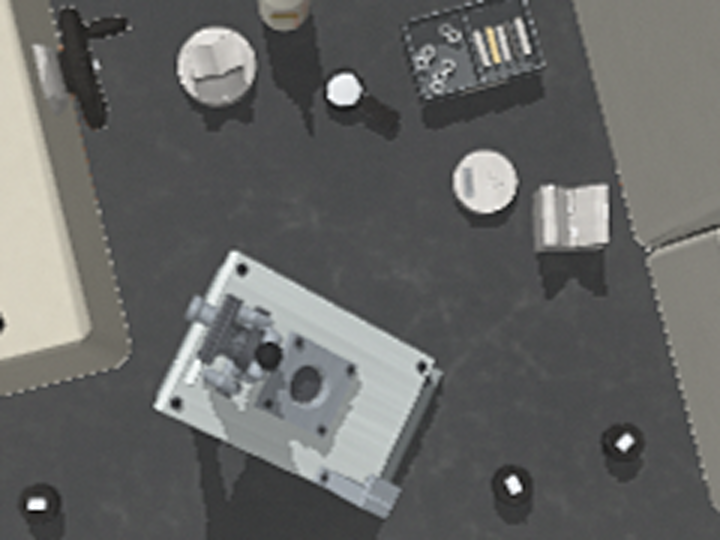

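View pics/scc.png

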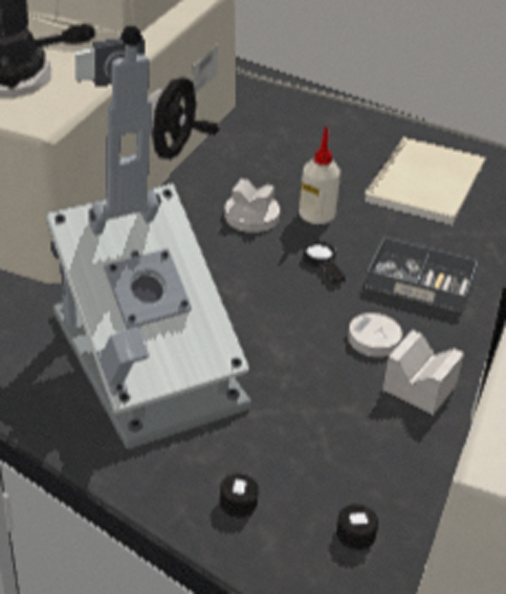

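```bash
python3 - <<'E'
from h import *
a=cv2.imread('pics/scene0.png'); b=cv2.imread('pics/top0.png')
f=lambda i,u,v:cv2.resize(i[v-25:v+25,u-25:u+25],(300,300),interpolation=2)
o=np.vstack([np.hstack([f(a,335,215),f(a,352,338)]),np.hstack([f(b,294,130),f(b,388,247)])])
cv2.imwrite('pics/cand.png',o)
E
```

```text
(no output)
```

View pics/cand.png

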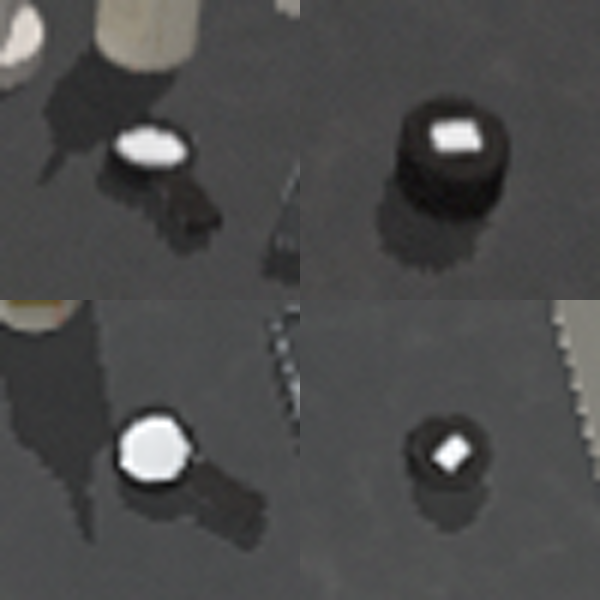

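```bash
cat >> h.py <<'E'
def Rtab(psi):
    c,s=np.cos(psi),np.sin(psi);a=np.radians(30);C,S=np.cos(a),np.sin(a)
    return np.array([[C*c,-s,-S*c],[C*s,c,-S*s],[S,0,C]])
L={'nest_seat':(0,0,0),'clamp_axis':(70,0,27),'catch_lip':(-62,37,53),'side_spring':(13.1,0,4.5)}
def clampR(t): # local->table; rotation about +y by t
    return Ro.from_rotvec([0,t,0]).as_matrix()
LC={'clamp_ball':(-172,0,-3),'plunger_boss':(-132,0,10),'keeper_knob':(-132,-8,32)}
E
python3 - <<'E'
from h import *
from scipy.optimize import least_squares
t0={'nest_seat':(280.5,230.5),'side_spring':(272.7,224.2),'catch_lip':(307.4,258),'clamp_axis':(257.5,216.5),'clamp_ball':(266.2,220.1),'plunger_boss':(263.6,214.9)}
s0={'nest_seat':(257.7,230.7),'side_spring':(252.6,222.7),'catch_lip':(252.1,255.6),'clamp_axis':(247.6,193.8),'clamp_ball':(247.6,118),'plunger_boss':(243.1,132.1),'keeper_knob':(243.6,124.7)}
def model(p):
    R=Rtab(p[3]); out={}
    for k,v in L.items(): out[k]=p[:3]+R@(np.array(v)/1e3)
    for k,v in LC.items(): out[k]=p[:3]+R@(np.array([70,0,27])/1e3+clampR(p[4])@np.array(v)/1e3)
    return out
def res(p):
    m=model(p)
    return np.concatenate([proj('top',m[k])-t0[k] for k in t0]+[proj('scene',m[k])-s0[k] for k in s0])
r=least_squares(res,[.54,-.13,.07,np.radians(62),2.0],loss='soft_l1')
print(r.x.round(4),np.degrees(r.x[3:]).round(1)); print(res(r.x).reshape(-1,2).round(1))
m=model(r.x)
for k in m: print(k,m[k].round(4))
a=cv2.imread('pics/scene0.png'); b=cv2.imread('pics/top0.png')
# overlay: nest block edges, hole, table edges
R=Rtab(r.x[3])
def dr(im,n,pts,col):
    q=proj(n,r.x[:3]+(np.array(pts)/1e3)@R.T); cv2.polylines(im,[np.round(q*16*1).astype(int)],True,col,1,cv2.LINE_AA,4)
th=np.linspace(0,2*np.pi,40)
im=[]
for i,n,(u0,v0) in [(a,'scene',(205,100)),(b,'top',(210,160))]:
    i=cv2.resize(i,None,fx=1,fy=1)
    for z in (8,): dr(i,n,[(30,30,z),(-30,30,z),(-30,-30,z),(30,-30,z)],(0,0,255))
    dr(i,n,np.c_[15.75*np.cos(th),15.75*np.sin(th),8+0*th],(0,255,0))
    dr(i,n,[(-49,37,61),(-75,37,61),(-75,62,61),(-49,62,61)],(255,0,255))
    dr(i,n,[(-49,37,53),(-75,37,53),(-75,37,61),(-49,37,61)],(255,0,255))
    im.append(cv2.resize(i[v0:v0+130,u0:u0+130] if n=='top' else i[v0:v0+200,u0:u0+130],None,fx=3,fy=3,interpolation=2))
cv2.imwrite('pics/ovs.png',im[0]);cv2.imwrite('pics/ovt.png',im[1])
# specimen
def cyl(x,y):
    return np.concatenate([np.c_[x+.015*np.cos(th),y+.015*np.sin(th),0*th+z] for z in (0,.019)])
def hullmask(n,x,y):
    q=proj(n,cyl(x,y)); m=np.zeros((420*4,560*4),np.uint8); h=cv2.convexHull(((q+.5)*4).astype(np.float32)).astype(int); cv2.fillConvexPoly(m,h,1); return m
ms={}
for n,g in [('top',(386,246)),('scene',(352,338))]:
    camera(n)
    for d in silhouettes(n,'specimen'):
        print(n,d['box'],d['score'])
        if abs(d['box'][0]-g[0])<8: ms[n]=d
def r2(p):
    o=[]
    for n in ms:
        q=proj(n,cyl(*p)); lo,hi=q.min(0),q.max(0); bx=ms[n]['box']
        o+=list((lo+hi)/2-np.array(bx[:2]))+list(.3*((hi-lo)-bx[2:]))
    return np.array(o)
f=least_squares(r2,[.5,-.38]); print(f.x.round(4),r2(f.x).round(2))
E
```

```text
[ 0.5514 -0.1248  0.0837  1.1101  1.9587] [ 63.6 112.2]
[[-1.5 -2.9]
 [ 2.5  1.5]
 [-2.   0.8]
 [ 0.7  0.6]
 [ 1.2 -1.4]
 [-5.   0.4]
 [-2.9 -0. ]
 [ 0.2  1.1]
 [ 1.2 -0.5]
 [-2.9 -0.5]
 [ 0.2 -1.7]
 [ 1.2  0.5]
 [ 0.2  0.7]]
nest_seat [ 0.5514 -0.1248  0.0837]
clamp_axis [ 0.5723 -0.0826  0.142 ]
catch_lip [ 0.4826 -0.1802  0.0986]
side_spring [ 0.5554 -0.1167  0.0941]
clamp_ball [ 0.5607 -0.1061  0.3121]
plunger_boss [ 0.5688 -0.0897  0.2742]
keeper_knob [ 0.5857 -0.0738  0.2772]
top [193.9, 268.3, 13.4, 12.0] 0.62
top [351.6, 259.6, 12.1, 17.9] 0.55
top [388.9, 247.6, 14.6, 14.9] 0.44
scene [351.1, 340.1, 18.1, 19.7] 0.81
scene [300.1, 324.5, 13.7, 19.3] 0.51
scene [156.9, 241.7, 18.1, 17.0] 0.5
scene [242.7, 153.7, 32.3, 87.3] 0.5
[ 0.4992 -0.3802] [-1.05  0.45  0.01 -0.59  0.76  0.14  0.38  0.7 ]
```

View pics/ovs.png

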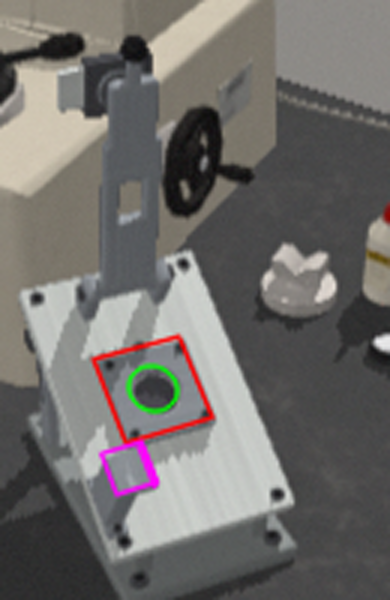

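View pics/ovt.png

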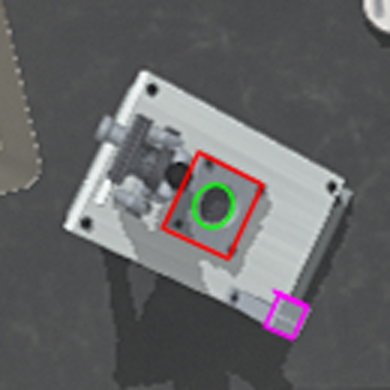

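```bash
cat >> h.py <<'E'
def Rypr(r,p,y): return Ro.from_euler('xyz',[r,p,y],degrees=True).as_matrix()
def plan(pos,R,n,p0=None,R0=None,show=True):
    s=read_state(); p=s['eef_pos'] if p0 is None else np.array(p0); R0=Rt(s) if R0 is None else R0
    rv=Ro.from_matrix(R0.T@R).as_rotvec()
    out=[]
    for i in range(n):
        Ra=R0@Ro.from_rotvec(rv*i/n).as_matrix()
        out.append((Ra.T@(np.array(pos)-p)/n*1e3, np.degrees(rv/n)))
    if show:
        for d,t in out: print(d.round(1).tolist(), t.round(2).tolist())
    return out
E
python3 - <<'E'
from h import *
for u,v in [(378,390),(425,238),(400,320)]: print(onz('scene',u,v,0).round(3))
for z in (0,.1,.15): print(z,[onz('top',u,v,z)[:2].round(3).tolist() for u,v in [(400,180),(415,272)]])
E
```

```text
[ 0.45  -0.456  0.   ]
[ 0.849 -0.364  0.   ]
[ 0.599 -0.422  0.   ]
0 [[0.661, -0.419], [0.441, -0.445]]
0.1 [[0.648, -0.391], [0.449, -0.414]]
0.15 [[0.642, -0.377], [0.453, -0.399]]
```

```bash
python3 - <<'E'
from h import *
plan([.499,-.38,.16],Rypr(180,0,103),30)
E
```

```text
[-19.9, -24.9, 2.7] [0.0, -0.0, 1.93]
[-20.7, -24.2, 2.7] [0.0, -0.0, 1.93]
[-21.5, -23.5, 2.7] [0.0, -0.0, 1.93]
[-22.3, -22.8, 2.7] [0.0, -0.0, 1.93]
[-23.0, -22.0, 2.7] [0.0, -0.0, 1.93]
[-23.7, -21.2, 2.7] [0.0, -0.0, 1.93]
[-24.5, -20.4, 2.7] [0.0, -0.0, 1.93]
[-25.1, -19.6, 2.7] [0.0, -0.0, 1.93]
[-25.8, -18.7, 2.7] [0.0, -0.0, 1.93]
[-26.4, -17.8, 2.7] [0.0, -0.0, 1.93]
[-27.0, -16.9, 2.7] [0.0, -0.0, 1.93]
[-27.5, -16.0, 2.7] [0.0, -0.0, 1.93]
[-28.1, -15.1, 2.7] [0.0, -0.0, 1.93]
[-28.5, -14.1, 2.7] [0.0, -0.0, 1.93]
[-29.0, -13.1, 2.7] [0.0, -0.0, 1.93]
[-29.4, -12.1, 2.7] [0.0, -0.0, 1.93]
[-29.8, -11.1, 2.7] [0.0, -0.0, 1.93]
[-30.2, -10.1, 2.7] [0.0, -0.0, 1.93]
[-30.5, -9.1, 2.7] [0.0, -0.0, 1.93]
[-30.8, -8.1, 2.7] [0.0, -0.0, 1.93]
[-31.1, -7.0, 2.7] [0.0, -0.0, 1.93]
[-31.3, -6.0, 2.7] [0.0, -0.0, 1.93]
[-31.5, -4.9, 2.7] [0.0, -0.0, 1.93]
[-31.6, -3.9, 2.7] [0.0, -0.0, 1.93]
[-31.7, -2.8, 2.7] [0.0, -0.0, 1.93]
[-31.8, -1.7, 2.7] [0.0, -0.0, 1.93]
[-31.8, -0.6, 2.7] [0.0, -0.0, 1.93]
[-31.8, 0.4, 2.7] [0.0, -0.0, 1.93]
[-31.8, 1.5, 2.7] [0.0, -0.0, 1.93]
[-31.7, 2.6, 2.7] [0.0, -0.0, 1.93]
```

Call:
{"name": "arm_command", "arguments": {"commands": [{"xyz":[-20,-25,2.7],"turn":[0,0,1.9],"fingers":60},{"xyz":[-21,-24,2.7],"turn":[0,0,1.9],"fingers":60},{"xyz":[-22,-23.5,2.7],"turn":[0,0,1.9],"fingers":60},{"xyz":[-22,-23,2.7],"turn":[0,0,1.9],"fingers":60},{"xyz":[-23,-22,2.7],"turn":[0,0,1.9],"fingers":60},{"xyz":[-24,-21,2.7],"turn":[0,0,1.9],"fingers":60},{"xyz":[-24.5,-20.5,2.7],"turn":[0,0,1.9],"fingers":60},{"xyz":[-25,-19.5,2.7],"turn":[0,0,1.9],"fingers":60},{"xyz":[-26,-18.5,2.7],"turn":[0,0,1.9],"fingers":60},{"xyz":[-26.5,-18,2.7],"turn":[0,0,1.9],"fingers":60}]}}

```text
t: 2.18
eef_pos: [0.2895, 0.2142, 0.2138]
ee_rot: [179.5, 0.0, 141.8]
contact_force: [1.1, 0.1, -0.2]
grip_width: 0.705
```

Call:
{"name": "arm_command", "arguments": {"commands": [{"xyz":[-27,-17,2.7],"turn":[0,0,1.9],"fingers":60},{"xyz":[-27.5,-16,2.7],"turn":[0,0,1.9],"fingers":60},{"xyz":[-28,-15,2.7],"turn":[0,0,1.9],"fingers":60},{"xyz":[-28.5,-14,2.7],"turn":[0,0,1.9],"fingers":60},{"xyz":[-29,-13,2.7],"turn":[0,0,1.9],"fingers":60},{"xyz":[-29.5,-12,2.7],"turn":[0,0,1.9],"fingers":60},{"xyz":[-30,-11,2.7],"turn":[0,0,1.9],"fingers":60},{"xyz":[-30,-10,2.7],"turn":[0,0,1.9],"fingers":60},{"xyz":[-30.5,-9,2.7],"turn":[0,0,1.9],"fingers":60},{"xyz":[-31,-8,2.7],"turn":[0,0,1.9],"fingers":60}]}}

```text
t: 3.02
eef_pos: [0.4002, -0.1017, 0.1875]
ee_rot: [179.0, 0.1, 121.8]
contact_force: [0.1, 0.2, -0.2]
grip_width: 0.703
```

```bash
python3 - <<'E'
from h import *
s=read_state(); print(s['eef_pos'],s['ee_rot'])
plan([.499,-.38,.16],Rypr(180,0,103),10)
im=camera('wrist'); cv2.imwrite('pics/w1.png',im[:,:,::-1])
E
```

```text
[ 0.40022268 -0.10170357  0.1874539 ] [1.79005605e+02 1.47731208e-01 1.21819653e+02]
[-28.8, -6.3, 2.7] [0.1, -0.0, 1.88]
[-29.0, -5.4, 2.7] [0.1, -0.0, 1.88]
[-29.2, -4.4, 2.7] [0.1, -0.0, 1.88]
[-29.3, -3.4, 2.7] [0.1, -0.0, 1.88]
[-29.4, -2.5, 2.7] [0.1, -0.0, 1.88]
[-29.5, -1.5, 2.7] [0.1, -0.0, 1.88]
[-29.5, -0.5, 2.8] [0.1, -0.0, 1.88]
[-29.5, 0.4, 2.8] [0.1, -0.0, 1.88]
[-29.5, 1.4, 2.8] [0.1, -0.0, 1.88]
[-29.4, 2.4, 2.7] [0.1, -0.0, 1.88]
```

View pics/w1.png

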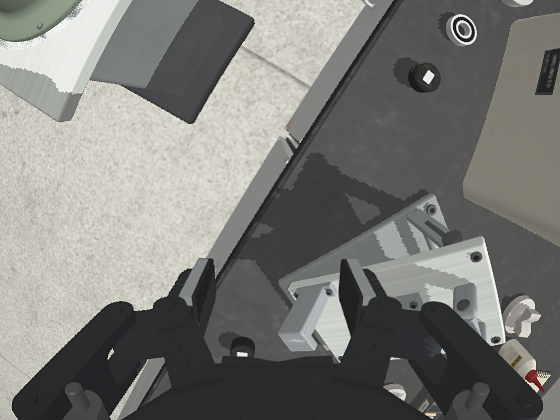

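Call:
{"name": "arm_command", "arguments": {"commands": [{"xyz":[-29,-6.5,2.7],"turn":[0.1,0,1.9],"fingers":60},{"xyz":[-29,-5.5,2.7],"turn":[0.1,0,1.9],"fingers":60},{"xyz":[-29,-4.5,2.7],"turn":[0.1,0,1.9],"fingers":60},{"xyz":[-29.5,-3.5,2.7],"turn":[0.1,0,1.9],"fingers":60},{"xyz":[-29.5,-2.5,2.7],"turn":[0.1,0,1.9],"fingers":60},{"xyz":[-29.5,-1.5,2.7],"turn":[0.1,0,1.9],"fingers":60},{"xyz":[-29.5,-0.5,2.7],"turn":[0.1,0,1.9],"fingers":60},{"xyz":[-29,0.5,2.7],"turn":[0.1,0,1.9],"fingers":60},{"xyz":[-24,1.5,2.7],"turn":[0.1,0,1.9],"fingers":60},{"xyz":[-16,1.5,2.7],"turn":[0,0,1.9],"fingers":60}]}}

```text
t: 3.9
eef_pos: [0.495, -0.3813, 0.1606]
ee_rot: [179.8, 0.3, 101.5]
contact_force: [0.4, 0.2, -0.4]
grip_width: 0.702
```

```bash
python3 - <<'E'
from h import *
s=read_state(); print(s['eef_pos'],s['ee_rot'],s['joints'].round(1))
im=camera('wrist')
print([ (d['box'],d['score']) for d in silhouettes('wrist','specimen')], wproj(s,np.array([[.499,-.38,.019],[.469,-.288,.019]])), wproj(s,s['eef_pos']))
cv2.imwrite('pics/w2.png',im[:,:,::-1])
im=camera('top');cv2.imwrite('pics/t2.png',im[:,:,::-1])
E
```

```text
[ 0.4949518  -0.38126946  0.16056432] [179.75360583   0.30117967 101.49957715] [-44.4  29.7  -6.4  53.5   0.   34.1]
[([270.0, 91.8, 36.2, 33.5], 0.81), ([286.6, 196.8, 35.8, 36.7], 0.57)] [[282.15007172 201.62139445]
 [268.97361299  89.05366836]] [278.93487298 283.80883877]
```

View pics/w2.png

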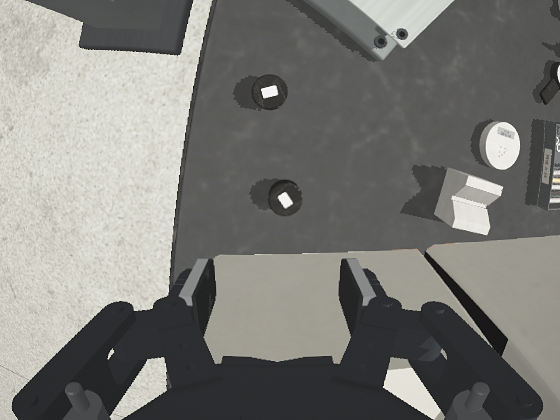

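View pics/t2.png

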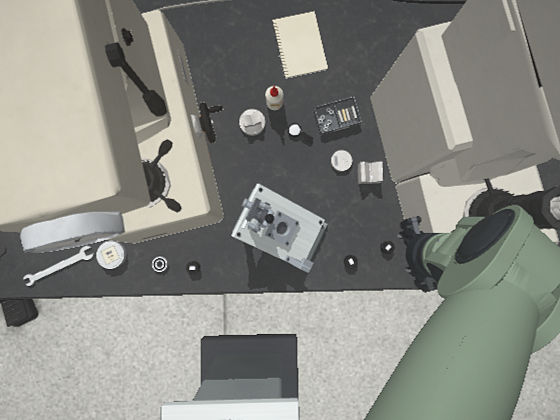

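```bash
python3 - <<'E'
from h import *
s=read_state()
def wz(u,v,z):
    o,d=wray(s,u,v); return (o+d*(z-o[2])/d[2]).round(4)
for z in (0,.1,.15,.2): print(z,wz(220,256,z)[:2],wz(410,249,z)[:2])
print(wz(286.6,196.8,.0115),wz(284,197,.019),wz(270,91.8,.0115),wz(500,145,.012))
b=cv2.imread('pics/t2.png');cv2.imwrite('pics/t2c.png',cv2.resize(b[180:300,330:480],None,fx=5,fy=5,interpolation=2))
E
```

```text
0 [ 0.4506 -0.4498] [ 0.64   -0.4054]
0.1 [ 0.4599 -0.4007] [ 0.5843 -0.3715]
0.15 [ 0.4646 -0.3761] [ 0.5564 -0.3546]
0.2 [ 0.4693 -0.3516] [ 0.5286 -0.3377]
[ 0.5016 -0.3747  0.0115] [ 0.4988 -0.3735  0.019 ] [ 0.4689 -0.2877  0.0115] [ 0.7037 -0.275   0.012 ]
```

View pics/t2c.png

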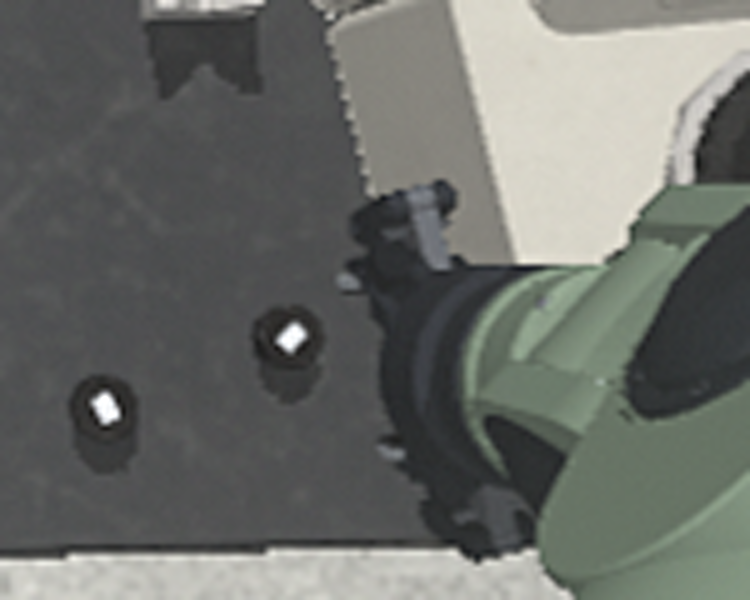

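```bash
python3 - <<'E'
from h import *
for z in (.1,.15,.2,.25,.3,): print(z,onz('top',430,232,z).round(3), onz('top',421,180,z).round(3))
print(proj('top',read_state()['eef_pos']))
E
```

```text
0.1 [ 0.534 -0.451  0.1  ] [ 0.647 -0.437  0.1  ]
0.15 [ 0.533 -0.434  0.15 ] [ 0.641 -0.42   0.15 ]
0.2 [ 0.533 -0.417  0.2  ] [ 0.634 -0.404  0.2  ]
0.25 [ 0.532 -0.399  0.25 ] [ 0.628 -0.388  0.25 ]
0.3 [ 0.532 -0.382  0.3  ] [ 0.622 -0.371  0.3  ]
[405.85466501 252.00108703]
```

```bash
python3 - <<'E'
from h import *
plan([.500,-.377,.06],Rypr(180,0,103),4)
E
```

```text
[0.4, 1.5, 25.0] [0.05, 0.05, -0.35]
[0.4, 1.5, 25.0] [0.05, 0.05, -0.35]
[0.4, 1.5, 25.0] [0.05, 0.05, -0.35]
[0.3, 1.5, 25.0] [0.05, 0.05, -0.35]
```

Call:
{"name": "arm_command", "arguments": {"commands": [{"xyz":[0.5,1.5,22],"turn":[0,0,-0.4],"fingers":60},{"xyz":[0.5,1.5,22],"turn":[0,0,-0.4],"fingers":60},{"xyz":[0.5,1.5,20],"turn":[0,0,-0.4],"fingers":60},{"xyz":[0.5,1.5,18],"turn":[0,0,-0.4],"fingers":60},{"xyz":[0,0,16],"turn":[0,0,0],"fingers":60},{"xyz":[0,0,12],"turn":[0,0,0],"fingers":60},{"xyz":[0,0,8],"turn":[0,0,0],"fingers":60},{"xyz":[0,0,4],"turn":[0,0,0],"fingers":60},{"xyz":[0,0,0],"turn":[0,0,0],"fingers":60},{"xyz":[0,0,0],"turn":[0,0,0],"fingers":60}]}}

```text
t: 4.88
eef_pos: [0.4995, -0.3645, 0.0377]
ee_rot: [179.8, 0.0, 104.1]
contact_force: [0.6, -0.3, 0.7]
grip_width: 0.702
```

```bash
python3 - <<'E'
from h import *
s=read_state(); print(s['eef_pos'],s['ee_rot'],s['contact_force'])
im=camera('wrist')
d=[d for d in silhouettes('wrist','specimen')]; print([(x['box'],x['score']) for x in d])
th=np.linspace(0,2*np.pi,60)
for c,col in [((.5,-.377),(0,255,0)),]:
    q=wproj(s,np.c_[c[0]+.015*np.cos(th),c[1]+.015*np.sin(th),.019+0*th]); cv2.polylines(im,[np.round(q*16).astype(int)],True,col,1,cv2.LINE_AA,4)
cv2.imwrite('pics/w3.png',cv2.resize(im[150:380,180:380],None,fx=2.5,fy=2.5,interpolation=2)[:,:,::-1])
E
```

```text
[ 0.49946197 -0.36454498  0.03767808] [1.79760807e+02 2.95236447e-03 1.04098763e+02] [ 0.56045856 -0.34930315  0.68153514]
[([254.0, 107.2, 65.3, 63.1], 0.75), ([276.2, 280.1, 55.9, 60.5], 0.6)]
```

View pics/w3.png

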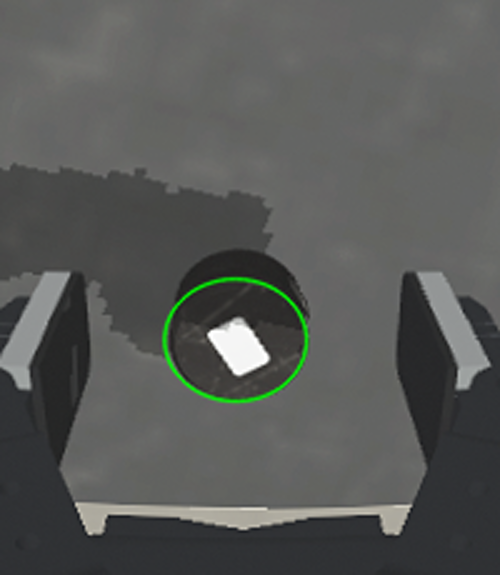

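```bash
python3 - <<'E'
from h import *
plan([.5007,-.3767,.036],Rypr(180,0,103),6)
E
```

```text
[-1.9, -0.3, 0.3] [0.04, 0.01, 0.18]
[-1.9, -0.3, 0.3] [0.04, 0.01, 0.18]
[-1.9, -0.3, 0.3] [0.04, 0.01, 0.18]
[-1.9, -0.3, 0.3] [0.04, 0.01, 0.18]
[-1.9, -0.3, 0.3] [0.04, 0.01, 0.18]
[-1.9, -0.3, 0.3] [0.04, 0.01, 0.18]
```

Call:
{"name": "arm_command", "arguments": {"commands": [{"xyz":[-3,-0.5,0],"turn":[0,0,0.2],"fingers":60},{"xyz":[-3,-0.5,0],"turn":[0,0,0.2],"fingers":60},{"xyz":[-3,-0.5,0],"turn":[0,0,0.2],"fingers":60},{"xyz":[-2.5,-0.3,0],"turn":[0,0,0.2],"fingers":60},{"xyz":[0,0,4],"turn":[0,0,0],"fingers":60},{"xyz":[0,0,4],"turn":[0,0,0],"fingers":60},{"xyz":[0,0,4],"turn":[0,0,0],"fingers":60},{"xyz":[0,0,2],"turn":[0,0,0],"fingers":60},{"xyz":[0,0,0],"turn":[0,0,0],"fingers":60},{"xyz":[0,0,0],"turn":[0,0,0],"fingers":60}]}}

```text
t: 5.82
eef_pos: [0.5022, -0.3803, 0.0252]
ee_rot: [179.6, 0.3, 103.1]
contact_force: [0.1, -0.2, -0.3]
grip_width: 0.705
```

```bash
python3 - <<'E'
from h import *
s=read_state(); print(s['eef_pos'],s['ee_rot'],s['contact_force'])
im=camera('wrist')
cv2.imwrite('pics/w4.png',cv2.resize(im[150:380,180:380],None,fx=2.5,fy=2.5,interpolation=2)[:,:,::-1])
plan([.5007,-.3767,.0195],Rypr(180,0,103),1)
E
```

```text
[ 0.50224572 -0.38030117  0.02519277] [179.57529934   0.29317566 103.1261782 ] [ 0.07543134 -0.21262909 -0.32601921]
[3.8, -0.7, 5.6] [0.42, 0.28, 0.13]
```

View pics/w4.png

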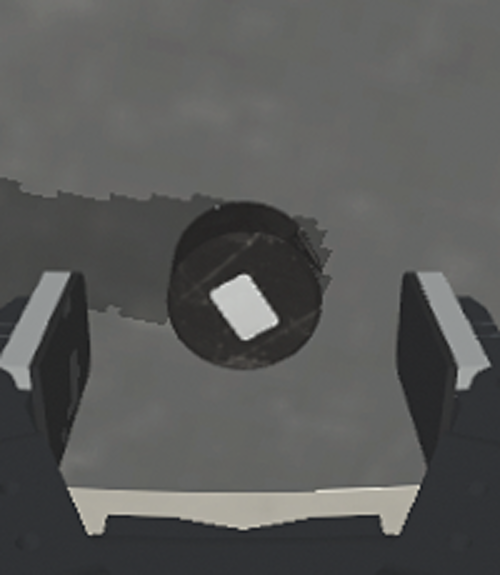

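```bash
python3 - <<'E'
from h import *
s=read_state()
o,d=wray(s,180+245/2.5,150+301/2.5); print(o+d*(.019-o[2])/d[2])
print(wproj(s,np.array([.5007,-.3767,.019])))
E
```

```text
[ 0.50096653 -0.37655443  0.019     ]
[277.37983352 270.5542552 ]
```

Consistent to 0.3 mm. Going down the last 6 mm and closing.

Call:
{"name": "arm_command", "arguments": {"commands": [{"xyz":[2,-0.4,2],"turn":[0.2,0.2,0],"fingers":60},{"xyz":[1.5,-0.3,2],"turn":[0.2,0.1,0],"fingers":60},{"xyz":[0,0,1.5],"turn":[0,0,0],"fingers":60},{"xyz":[0,0,0],"turn":[0,0,0],"fingers":45},{"xyz":[0,0,0],"turn":[0,0,0],"fingers":38},{"xyz":[0,0,0],"turn":[0,0,0],"fingers":34},{"xyz":[0,0,0],"turn":[0,0,0],"fingers":25},{"xyz":[0,0,0],"turn":[0,0,0],"fingers":25},{"xyz":[0,0,0],"turn":[0,0,0],"fingers":25},{"xyz":[0,0,0],"turn":[0,0,0],"fingers":25}]}}

```text
t: 6.7
eef_pos: [0.5011, -0.3766, 0.0201]
ee_rot: [180.0, 0.0, 103.2]
contact_force: [0.3, 0.1, -0.1]
grip_width: 0.318
```

```bash
python3 - <<'E'
from h import *
s=read_state(); print(s['eef_pos'],s['ee_rot'],s['contact_force'],s['grip_width']*85.4)
im=camera('wrist')
cv2.imwrite('pics/w5.png',cv2.resize(im[150:380,180:380],None,fx=2.5,fy=2.5,interpolation=2)[:,:,::-1])
E
```

```text
[ 0.50111806 -0.37659616  0.02006193] [1.79986046e+02 6.96547341e-03 1.03162508e+02] [ 0.32938472  0.11200541 -0.13214421] 27.156366051863834
```

View pics/w5.png

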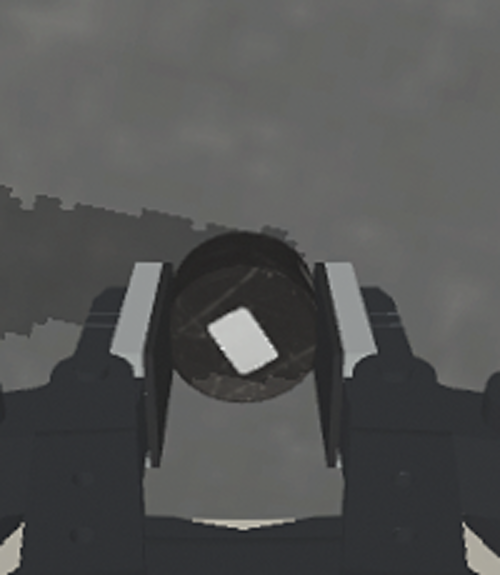

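```bash
cat >> h.py <<'E'
def nestR(psi): 
    R=Rtab(psi); return np.c_[-R[:,0],R[:,1],-R[:,2]]
E
python3 - <<'E'
from h import *
R=Rtab(1.1101); n=np.array([.5514,-.1248,.0837])
print(R)
Rn=nestR(1.1101); print(Ro.from_matrix(Rn).as_euler('xyz',degrees=True))
R0=Rypr(180,0,103.16)
plan(n+R[:,2]*.12,Rn,22,p0=[.500,-.355,.15],R0=R0)
E
```

```text
[[ 0.3850106  -0.89574315 -0.22228597]
 [ 0.77573632  0.44457194 -0.44787157]
 [ 0.5         0.          0.8660254 ]]
[-180.           30.         -116.39595516]
[7.6, 2.9, -1.7] [-1.66, -0.6, -6.2]
[7.2, 3.8, -1.7] [-1.66, -0.6, -6.2]
[6.7, 4.6, -1.6] [-1.66, -0.6, -6.2]
[6.2, 5.3, -1.6] [-1.66, -0.6, -6.2]
[5.5, 6.0, -1.5] [-1.66, -0.6, -6.2]
[4.8, 6.6, -1.3] [-1.66, -0.6, -6.2]
[4.1, 7.1, -1.2] [-1.66, -0.6, -6.2]
[3.3, 7.5, -1.0] [-1.66, -0.6, -6.2]
[2.4, 7.9, -0.8] [-1.66, -0.6, -6.2]
[1.6, 8.1, -0.6] [-1.66, -0.6, -6.2]
[0.7, 8.2, -0.4] [-1.66, -0.6, -6.2]
[-0.2, 8.3, -0.1] [-1.66, -0.6, -6.2]
[-1.1, 8.2, 0.1] [-1.66, -0.6, -6.2]
[-2.0, 8.0, 0.4] [-1.66, -0.6, -6.2]
[-2.9, 7.7, 0.6] [-1.66, -0.6, -6.2]
[-3.7, 7.4, 0.9] [-1.66, -0.6, -6.2]
[-4.4, 6.9, 1.1] [-1.66, -0.6, -6.2]
[-5.1, 6.4, 1.4] [-1.66, -0.6, -6.2]
[-5.8, 5.7, 1.6] [-1.66, -0.6, -6.2]
[-6.3, 5.0, 1.8] [-1.66, -0.6, -6.2]
[-6.8, 4.2, 2.0] [-1.66, -0.6, -6.2]
[-7.2, 3.4, 2.2] [-1.66, -0.6, -6.2]
```

Lift straight first (8 rows), then begin.

Call:
{"name": "arm_command", "arguments": {"commands": [{"xyz":[0,0,-6],"turn":[0,0,0],"fingers":25},{"xyz":[0,0,-16],"turn":[0,0,0],"fingers":25},{"xyz":[0,0,-22],"turn":[0,0,0],"fingers":25},{"xyz":[0,0,-24],"turn":[0,0,0],"fingers":25},{"xyz":[3,1,-24],"turn":[0,0,0],"fingers":25},{"xyz":[6,2,-20],"turn":[0,0,-3],"fingers":25},{"xyz":[8,3,-16],"turn":[-1,-0.4,-5],"fingers":25},{"xyz":[8,3,-8],"turn":[-1.7,-0.6,-6.2],"fingers":25},{"xyz":[7,4,-2],"turn":[-1.7,-0.6,-6.2],"fingers":25},{"xyz":[7,5,-2],"turn":[-1.7,-0.6,-6.2],"fingers":25}]}}

```text
t: 7.58
eef_pos: [0.5031, -0.3327, 0.1689]
ee_rot: [174.3, 3.5, 130.7]
contact_force: [0.5, -0.8, 0.3]
grip_width: 0.316
```

```bash
python3 - <<'E'
from h import *
s=read_state(); print(s['eef_pos'],s['ee_rot'],s['contact_force'],s['grip_width']*85.4)
R=Rtab(1.1101); n=np.array([.5514,-.1248,.0837])
plan(n+R[:,2]*.12,nestR(1.1101),18)
E
```

```text
[ 0.50307382 -0.33271451  0.16890126] [174.32904208   3.47598836 130.7085125 ] [ 0.51053599 -0.7820756   0.31390658] 26.962066252557996
[5.6, 6.6, -0.7] [-1.61, -0.66, -6.06]
[4.9, 7.2, -0.6] [-1.61, -0.66, -6.06]
[4.1, 7.7, -0.4] [-1.61, -0.66, -6.06]
[3.3, 8.1, -0.3] [-1.61, -0.66, -6.06]
[2.4, 8.4, -0.1] [-1.61, -0.66, -6.06]
[1.5, 8.6, 0.1] [-1.61, -0.66, -6.06]
[0.6, 8.7, 0.4] [-1.61, -0.66, -6.06]
[-0.3, 8.7, 0.6] [-1.61, -0.66, -6.06]
[-1.2, 8.6, 0.9] [-1.61, -0.66, -6.06]
[-2.1, 8.4, 1.1] [-1.61, -0.66, -6.06]
[-3.0, 8.1, 1.4] [-1.61, -0.66, -6.06]
[-3.8, 7.7, 1.6] [-1.61, -0.66, -6.06]
[-4.5, 7.2, 1.9] [-1.61, -0.66, -6.06]
[-5.3, 6.6, 2.2] [-1.61, -0.66, -6.06]
[-5.9, 6.0, 2.4] [-1.61, -0.66, -6.06]
[-6.5, 5.2, 2.6] [-1.61, -0.66, -6.06]
[-6.9, 4.4, 2.8] [-1.61, -0.66, -6.06]
[-7.3, 3.6, 3.0] [-1.61, -0.66, -6.06]
```

Call:
{"name": "arm_command", "arguments": {"commands": [{"xyz":[5.6,6.6,-0.7],"turn":[-1.6,-0.7,-6.1],"fingers":25},{"xyz":[5,7,-0.6],"turn":[-1.6,-0.7,-6.1],"fingers":25},{"xyz":[4,7.7,-0.4],"turn":[-1.6,-0.7,-6.1],"fingers":25},{"xyz":[3,8,-0.3],"turn":[-1.6,-0.7,-6.1],"fingers":25},{"xyz":[2.4,8.4,0],"turn":[-1.6,-0.7,-6.1],"fingers":25},{"xyz":[1.5,8.6,0],"turn":[-1.6,-0.7,-6.1],"fingers":25},{"xyz":[0.6,8.7,0.4],"turn":[-1.6,-0.7,-6.1],"fingers":25},{"xyz":[0,8.7,0.6],"turn":[-1.6,-0.7,-6.1],"fingers":25},{"xyz":[-1,8.6,1],"turn":[-1.6,-0.7,-6.1],"fingers":25},{"xyz":[-2,8.4,1],"turn":[-1.6,-0.7,-6.1],"fingers":25}]}}

```text
t: 8.42
eef_pos: [0.5115, -0.242, 0.1867]
ee_rot: [171.2, 21.2, -165.3]
contact_force: [0.1, -0.8, 0.1]
grip_width: 0.316
```

```bash
python3 - <<'E'
from h import *
s=read_state(); print(s['eef_pos'],s['ee_rot'],s['contact_force'],s['grip_width']*85.4)
R=Rtab(1.1101); n=np.array([.5514,-.1248,.0837])
plan(n+R[:,2]*.12,nestR(1.1101),9)
E
```

```text
[ 0.51150075 -0.24197985  0.18670296] [ 171.23568307   21.19871785 -165.30878691] [ 0.09958978 -0.81225999  0.12436036] 26.961450809317316
[-3.0, 6.2, 2.0] [-1.43, -0.54, -4.94]
[-3.5, 5.9, 2.2] [-1.43, -0.54, -4.94]
[-4.0, 5.5, 2.4] [-1.43, -0.54, -4.94]
[-4.4, 5.1, 2.6] [-1.43, -0.54, -4.94]
[-4.8, 4.6, 2.7] [-1.43, -0.54, -4.94]
[-5.2, 4.1, 2.9] [-1.43, -0.54, -4.94]
[-5.5, 3.6, 3.0] [-1.43, -0.54, -4.94]
[-5.7, 3.0, 3.2] [-1.43, -0.54, -4.94]
[-5.9, 2.4, 3.3] [-1.43, -0.54, -4.94]
```

Call:
{"name": "arm_command", "arguments": {"commands": [{"xyz":[-3,6.2,2],"turn":[-1.4,-0.5,-5],"fingers":25},{"xyz":[-3.5,5.9,2.2],"turn":[-1.4,-0.5,-5],"fingers":25},{"xyz":[-4,5.5,2.4],"turn":[-1.4,-0.5,-5],"fingers":25},{"xyz":[-4.4,5,2.6],"turn":[-1.4,-0.5,-5],"fingers":25},{"xyz":[-5,4.6,2.7],"turn":[-1.4,-0.5,-5],"fingers":25},{"xyz":[-5,4,2.9],"turn":[-1.4,-0.5,-5],"fingers":25},{"xyz":[-5.5,3.6,3],"turn":[-1.4,-0.5,-5],"fingers":25},{"xyz":[-5.5,3,3],"turn":[-1.4,-0.5,-5],"fingers":25},{"xyz":[-3,1,2],"turn":[-0.7,-0.3,-2.5],"fingers":25},{"xyz":[0,0,0],"turn":[0,0,0],"fingers":25}]}}

```text
t: 9.25
eef_pos: [0.522, -0.1792, 0.1916]
ee_rot: [-179.5, 29.4, -116.0]
contact_force: [0.2, 0.3, 0.1]
grip_width: 0.317
```

```bash
python3 - <<'E'
from h import *
s=read_state(); print(s['eef_pos'],s['ee_rot'],s['contact_force'],s['joints'].round(1))
im=camera('wrist'); cv2.imwrite('pics/w6.png',im[:,:,::-1])
for l in ['nest_seat','side_spring','catch_lip','clamp_axis','clamp_ball','plunger_boss','keeper_knob']:
    print(l,[(np.round(d['point'][::-1],1).tolist(),round(d['score'],2)) for d in spot_point('wrist',l)][:3])
R=Rtab(1.1101); n=np.array([.5514,-.1248,.0837])
th=np.linspace(0,2*np.pi,60)
def dr(pts,col):
    q=wproj(s,n+(np.array(pts)/1e3)@R.T); cv2.polylines(im,[np.round(q*16).astype(int)],True,col,1,cv2.LINE_AA,4)
dr([(30,30,8),(-30,30,8),(-30,-30,8),(30,-30,8)],(255,0,0))
dr(np.c_[15.75*np.cos(th),15.75*np.sin(th),8+0*th],(0,255,0))
dr([(-49,37,61),(-75,37,61),(-75,62,61),(-49,62,61)],(255,0,255))
cv2.imwrite('pics/w6o.png',cv2.resize(im[100:400,130:430],None,fx=2,fy=2,interpolation=2)[:,:,::-1])
E
```

```text
[ 0.52196195 -0.17922908  0.19162641] [-179.49746901   29.43332043 -115.95666   ] [0.24484736 0.26614471 0.08363081] [ -41.6   24.7  -16.    57.5   28.4 -107.6]
nest_seat [([274.6, 204.8], 0.79), ([338.4, 136.5], 0.16)]
side_spring [([274.7, 227.4], 0.97)]
catch_lip [([334.7, 133.8], 0.91)]
clamp_axis [([268.9, 295.7], 0.94)]
clamp_ball []
plunger_boss []
keeper_knob []
```

View pics/w6.png

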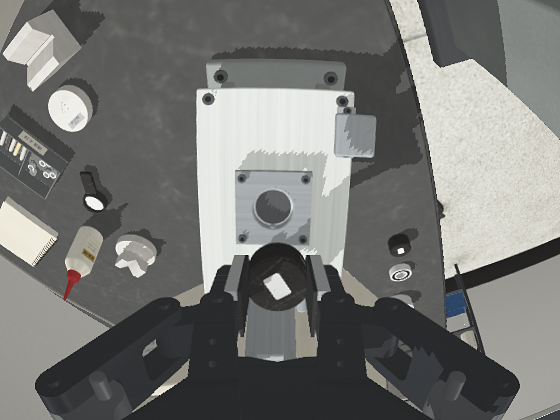

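View pics/w6o.png

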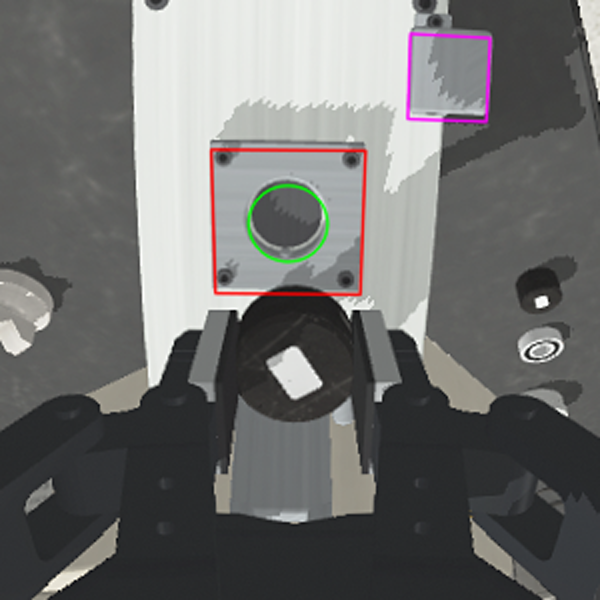

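```bash
python3 - <<'E'
import cv2
im=cv2.imread('pics/w6.png'); cv2.imwrite('pics/w6z.png',cv2.resize(im[160:260,225:325],None,fx=6,fy=6,interpolation=2))
cv2.imwrite('pics/w6z2.png',cv2.resize(im[90:180,320:400],None,fx=6,fy=6,interpolation=2))
E
```

```text
(no output)
```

View pics/w6z.png

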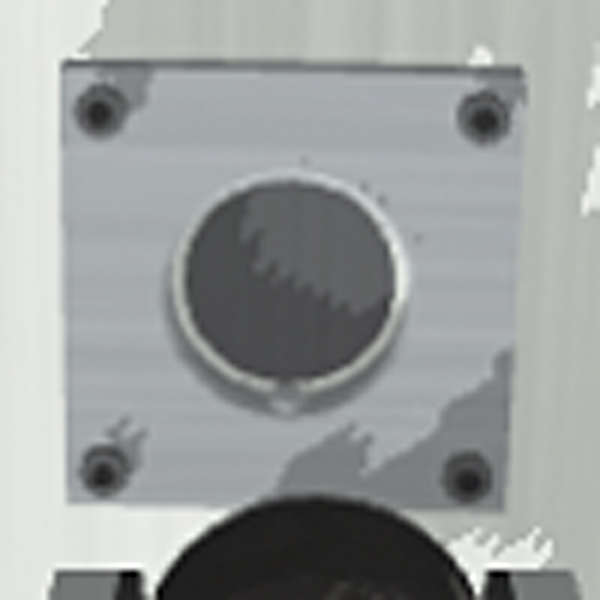

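View pics/w6z2.png

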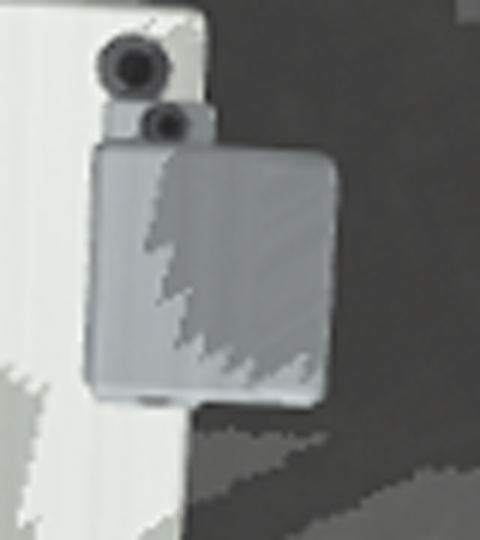

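```bash
python3 - <<'E'
from h import *
from scipy.optimize import least_squares
s=read_state()
B=[((-30,-30,8),(65,66)),((-30,30,8),(524,73)),((30,30,8),(503,511)),((30,-30,8),(67,503))]
C=[((-75,37,61),(95,145)),((-75,62,61),(338,158)),((-49,62,61),(322,404)),((-49,37,61),(90,396))]
X=np.array([b[0] for b in B+C])/1e3
U=np.array([(225+(b[1][0]+.5)/6-.5,160+(b[1][1]+.5)/6-.5) for b in B]+[(320+(b[1][0]+.5)/6-.5,90+(b[1][1]+.5)/6-.5) for b in C])
def res(p,idx=slice(None)): return (wproj(s,p[:3]+X[idx]@Rtab(p[3]).T)-U[idx]).ravel()
for idx in (slice(None),slice(0,4)):
    r=least_squares(res,[.5514,-.1248,.0837,1.11],loss='soft_l1',args=(idx,)); print(r.x.round(4),np.degrees(r.x[3])); print(r.fun.reshape(-1,2).round(1).tolist())
# scene+top check
r=least_squares(res,[.5514,-.1248,.0837,1.11],loss='soft_l1')
x=r.x
for n in('top','scene'):
    print(n,proj(n,x[:3]), proj(n,x[:3]+Rtab(x[3])@[0,0,.008]))
# rotation of fitted table vs tool
print(Ro.from_matrix(Rt(s).T@nestR(x[3])).as_rotvec(degrees=True))
E
```

```text
[ 0.5508 -0.1276  0.0825  1.0935] 62.651301395826884
[[-0.6, 0.2], [0.3, 0.4], [0.2, -0.4], [0.2, -0.4], [0.5, -0.6], [-0.3, -0.1], [0.1, 0.7], [-0.4, 0.2]]
[ 0.5508 -0.1278  0.0828  1.0907] 62.49254031208856
[[-0.6, 0.1], [0.4, 0.5], [0.2, -0.2], [0.0, -0.3]]
top [280.25890258 227.80738768] [281.90812781 228.52944739]
scene [255.67902557 231.82145077] [256.42616091 230.17483184]
[ 0.10835543 -0.57266922  1.10941266]
```

```bash
cat >> h.py <<'E'
NP=np.array([.5508,-.1276,.0825]); PSI=1.0935
TR=Rtab(PSI); RN=nestR(PSI)
def tw(x,y,z): return NP+TR@(np.array([x,y,z])/1e3)
def rel(s): # TCP in table coords mm, rotation err from RN in tool frame deg
    return TR.T@(s['eef_pos']-NP)*1e3, Ro.from_matrix(Rt(s).T@RN).as_rotvec(degrees=True)
def go(x,y,z,n=1,R=None):
    s=read_state(); p,e=rel(s); R=RN if R is None else R
    d=Rt(s).T@(tw(x,y,z)-s['eef_pos'])*1e3
    e=Ro.from_matrix(Rt(s).T@R).as_rotvec(degrees=True)
    print('table',p.round(1),'err',e.round(2),'F',s['contact_force'].round(1),'grip',round(s['grip_width']*85.4,1),'t',s['t']); print('total',d.round(1),'per row',(d/n).round(2),(e/n).round(2))
E
python3 - <<'E'
from h import *
go(0,0,41,8)
s=read_state(); im=cv2.imread('pics/w6.png')
th=np.linspace(0,2*np.pi,60)
for z,c in ((1.1,(0,255,0)),(20.1,(0,0,255))):
    q=wproj(s,s['eef_pos']+(np.c_[15*np.cos(th),15*np.sin(th),z+0*th]/1e3)@Rt(s).T); cv2.polylines(im,[np.round(q*16).astype(int)],True,c,1,cv2.LINE_AA,4)
cv2.imwrite('pics/w6g.png',cv2.resize(im[230:330,225:325],None,fx=6,fy=6,interpolation=2))
E
```

```text
table [  2.9   1.9 124.3] err [ 0.11 -0.57  1.11] F [ 0.2 -0.  -1.2] grip 26.8 t 9.65
total [ 2.1 -2.  83.3] per row [ 0.26 -0.25 10.42] [ 0.01 -0.07  0.14]
```

View pics/w6g.png

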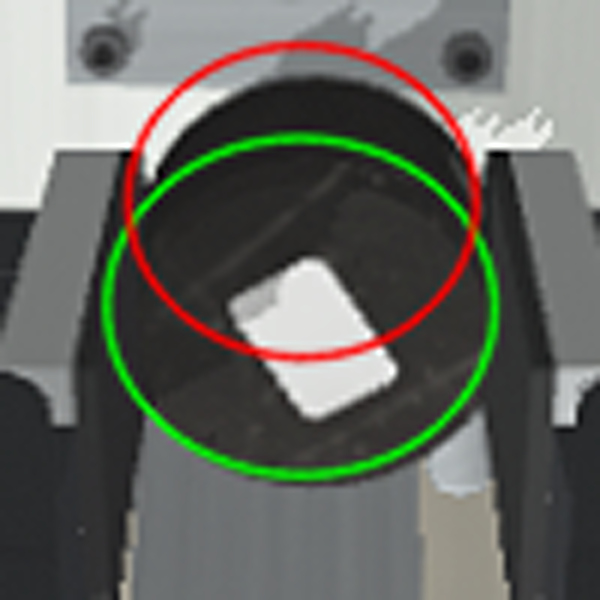

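Call:
{"name": "arm_command", "arguments": {"commands": [{"xyz":[0.3,-0.3,8],"turn":[0,0,0.1],"fingers":25},{"xyz":[0.3,-0.3,12],"turn":[0,-0.1,0.2],"fingers":25},{"xyz":[0.3,-0.3,12],"turn":[0,-0.1,0.2],"fingers":25},{"xyz":[0.3,-0.3,12],"turn":[0,-0.1,0.2],"fingers":25},{"xyz":[0.3,-0.3,12],"turn":[0,-0.1,0.2],"fingers":25},{"xyz":[0.3,-0.3,12],"turn":[0,-0.1,0.1],"fingers":25},{"xyz":[0.3,-0.2,8],"turn":[0,0,0],"fingers":25},{"xyz":[0,0,4],"turn":[0,0,0],"fingers":25},{"xyz":[0,0,0],"turn":[0,0,0],"fingers":25},{"xyz":[0,0,0],"turn":[0,0,0],"fingers":25}]}}

```text
t: 10.48
eef_pos: [0.5416, -0.145, 0.1156]
ee_rot: [179.9, 29.9, -117.5]
contact_force: [-0.2, 0.3, 0.2]
grip_width: 0.316
```

```bash
python3 - <<'E'
from h import *
go(0,0,33,4)
s=read_state()
im=camera('wrist'); cv2.imwrite('pics/w7r.png',im[:,:,::-1])
th=np.linspace(0,2*np.pi,60)
def dr(pts,col):
    q=wproj(s,NP+(np.array(pts)/1e3)@TR.T); cv2.polylines(im,[np.round(q*16).astype(int)],True,col,1,cv2.LINE_AA,4)
dr([(30,30,8),(-30,30,8),(-30,-30,8),(30,-30,8)],(255,0,0))
dr(np.c_[15.75*np.cos(th),15.75*np.sin(th),8+0*th],(0,255,0))
cv2.imwrite('pics/w7.png',cv2.resize(im[180:340,200:360],None,fx=3.7,fy=3.7,interpolation=2)[:,:,::-1])
E
```

```text
table [-0.5  0.2 38.5] err [ 0.   -0.11 -0.11] F [-0.2  0.3  0.2] grip 27.0 t 10.4833
total [-0.5 -0.2  5.5] per row [-0.13 -0.04  1.37] [ 0.   -0.03 -0.03]
```

View pics/w7.png

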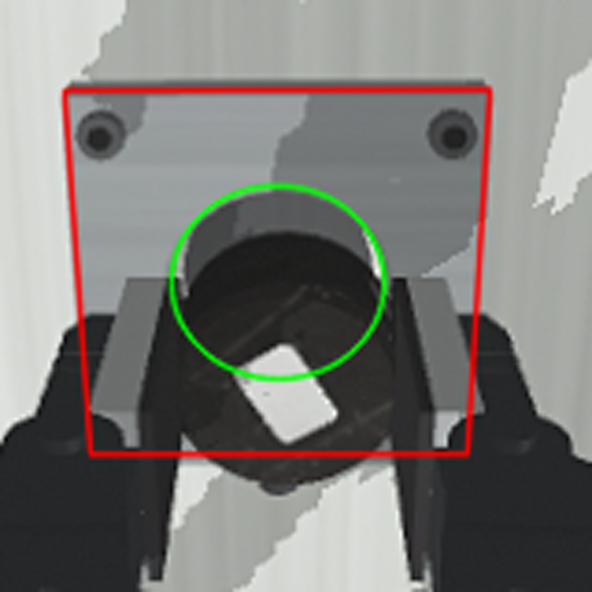

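Call:
{"name": "arm_command", "arguments": {"commands": [{"xyz":[-0.3,-0.1,1.5],"turn":[0,0,0],"fingers":25},{"xyz":[-0.2,-0.1,1.5],"turn":[0,0,0],"fingers":25},{"xyz":[0,0,1.5],"turn":[0,0,0],"fingers":25},{"xyz":[0,0,1.5],"turn":[0,0,0],"fingers":25},{"xyz":[0,0,1.5],"turn":[0,0,0],"fingers":25},{"xyz":[0,0,1],"turn":[0,0,0],"fingers":25},{"xyz":[0,0,1],"turn":[0,0,0],"fingers":25},{"xyz":[0,0,0],"turn":[0,0,0],"fingers":25},{"xyz":[0,0,0],"turn":[0,0,0],"fingers":25},{"xyz":[0,0,0],"turn":[0,0,0],"fingers":25}]}}

```text
t: 11.37
eef_pos: [0.5456, -0.1421, 0.1091]
ee_rot: [-179.8, 29.8, -117.4]
contact_force: [0.3, -0.6, -0.4]
grip_width: 0.313
```

```bash
cat >> h.py <<'E'
def look(name,box=(180,340,200,360),f=3.7,spec=None):
    s=read_state(); im=camera('wrist'); th=np.linspace(0,2*np.pi,60)
    y0,y1,x0,x1=box
    if spec is not None:
        for z in (0,19):
            q=wproj(s,NP+(np.c_[spec[0]+15*np.cos(th),spec[1]+15*np.sin(th),spec[2]+z+0*th]/1e3)@TR.T); cv2.polylines(im,[np.round(q*16).astype(int)],True,(0,255,0),1,cv2.LINE_AA,4)
    cv2.imwrite('pics/'+name,cv2.resize(im[y0:y1,x0:x1],None,fx=f,fy=f,interpolation=2)[:,:,::-1])
E
python3 - <<'E'
from h import *
go(0,0,27,4); s=read_state(); print('Ftable',TR.T@s['contact_force'])
look('w8.png')
E
```

```text
table [ 0.1 -2.1 30.6] err [-0.27 -0.15 -0.06] F [ 0.3 -0.6 -0.4] grip 26.7 t 11.3667
total [0.1 2.1 3.6] per row [0.01 0.52 0.91] [-0.07 -0.04 -0.02]
Ftable [-0.53263762 -0.58902159 -0.11058234]
```

View pics/w8.png

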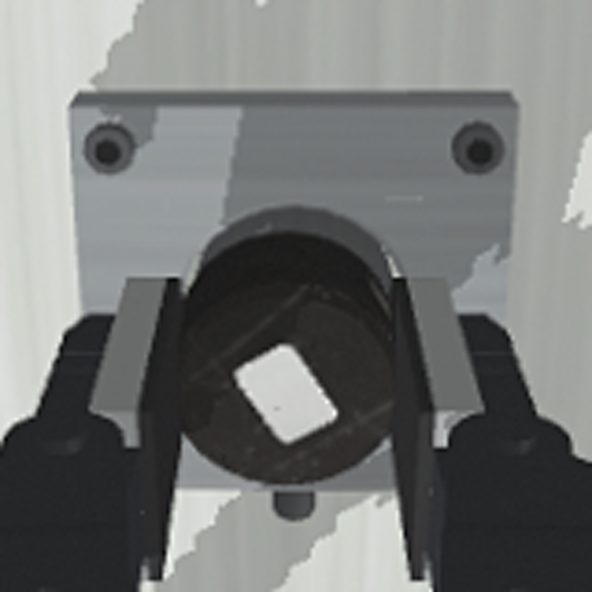

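Call:
{"name": "arm_command", "arguments": {"commands": [{"xyz":[0,0.7,0],"turn":[0,0,0],"fingers":25},{"xyz":[0,0.7,0],"turn":[0,0,0],"fingers":25},{"xyz":[0,0.7,0],"turn":[0,0,0],"fingers":25},{"xyz":[0,0,0],"turn":[0,0,0],"fingers":25},{"xyz":[0,0,0],"turn":[0,0,0],"fingers":25},{"xyz":[0,0,1],"turn":[0,0,0],"fingers":25},{"xyz":[0,0,0],"turn":[0,0,0],"fingers":25},{"xyz":[0,0,0],"turn":[0,0,0],"fingers":25},{"xyz":[0,0,0],"turn":[0,0,0],"fingers":25},{"xyz":[0,0,0],"turn":[0,0,0],"fingers":25}]}}

```text
t: 12.25
eef_pos: [0.5438, -0.141, 0.1088]
ee_rot: [-179.7, 29.8, -117.4]
contact_force: [0.7, 0.2, 0.4]
grip_width: 0.317
```

```bash
python3 - <<'E'
from h import *
go(0,0,27,4); s=read_state(); print('Ftable',TR.T@s['contact_force'])
look('w9.png')
E
```

```text
table [ 0.   0.1 30.3] err [-0.31 -0.17 -0.08] F [0.7 0.2 0.4] grip 27.1 t 12.25
total [ 0.  -0.1  3.3] per row [ 0.01 -0.02  0.83] [-0.08 -0.04 -0.02]
Ftable [ 0.64859442 -0.5128101   0.08328663]
```

View pics/w9.png

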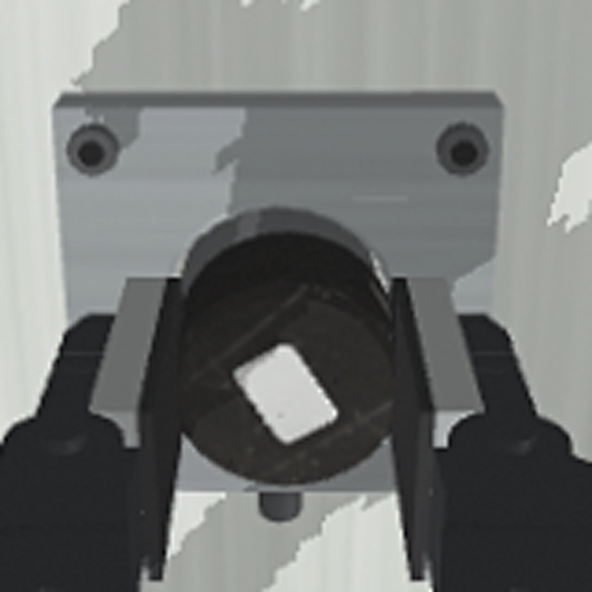

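```bash
python3 - <<'E'
from h import *
s=read_state()
for X in [(-30,-30,8),(-30,30,8),(-15.75,0,8),(20,0,8),]:
    print(X,(wproj(s,tw(*X))-[200,180])*3.7)
print((wproj(s,s['eef_pos']+Rt(s)@np.array([0,0,.0011]))-[200,180])*3.7,(wproj(s,s['eef_pos']+Rt(s)@np.array([.0,0,.0201]))-[200,180])*3.7)
look('w9b.png',(200,270,230,330),6)
E
```

```text
(-30, -30, 8) [ 53.47277424 100.4613602 ]
(-30, 30, 8) [499.76235094 100.35315742]
(-15.75, 0, 8) [276.50473345 200.72314748]
(20, 0, 8) [277.51374918 425.74598125]
[276.04899225 377.4870881 ] [276.88813691 311.38858191]
```

View pics/w9b.png

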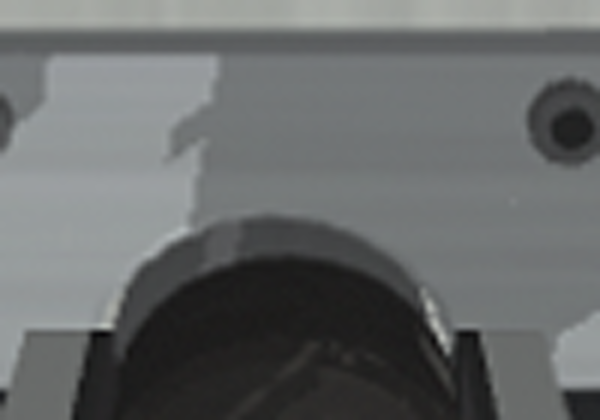

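```bash
cat >> h.py <<'E'
NP=NP+TR@np.array([.0002,-.0012,0])
E
python3 - <<'E'
from h import *
go(0,0,27,4)
E
```

```text
table [-0.2  1.3 30.3] err [-0.3  -0.17 -0.08] F [-1.4 -0.5  1.3] grip 27.1 t 12.35
total [-0.2 -1.3  3.3] per row [-0.05 -0.32  0.82] [-0.08 -0.04 -0.02]
```

Call:
{"name": "arm_command", "arguments": {"commands": [{"xyz":[0,-0.6,0],"turn":[-0.1,0,0],"fingers":25},{"xyz":[0,-0.6,0],"turn":[-0.1,0,0],"fingers":25},{"xyz":[0,0,0.8],"turn":[0,0,0],"fingers":25},{"xyz":[0,0,0.8],"turn":[0,0,0],"fingers":25},{"xyz":[0,0,0.8],"turn":[0,0,0],"fingers":25},{"xyz":[0,0,0.8],"turn":[0,0,0],"fingers":25},{"xyz":[0,0,0],"turn":[0,0,0],"fingers":25},{"xyz":[0,0,0],"turn":[0,0,0],"fingers":25},{"xyz":[0,0,0],"turn":[0,0,0],"fingers":25},{"xyz":[0,0,0],"turn":[0,0,0],"fingers":25}]}}

```text
t: 13.18
eef_pos: [0.545, -0.1416, 0.1085]
ee_rot: [-180.0, 29.8, -117.6]
contact_force: [-2.2, -0.7, 2.5]
grip_width: 0.314
```

```bash
python3 - <<'E'
from h import *
go(0,0,25,4); s=read_state(); print('Ftable',TR.T@s['contact_force'])
look('w10.png')
E
```

```text
table [-0.3 -0.1 30.1] err [-0.14 -0.23 -0.2 ] F [-2.2 -0.7  2.5] grip 26.8 t 13.1833
total [-0.3  0.1  5.1] per row [-0.09  0.02  1.27] [-0.04 -0.06 -0.05]
Ftable [-0.17443862  1.65270194  3.03876522]
```

View pics/w10.png

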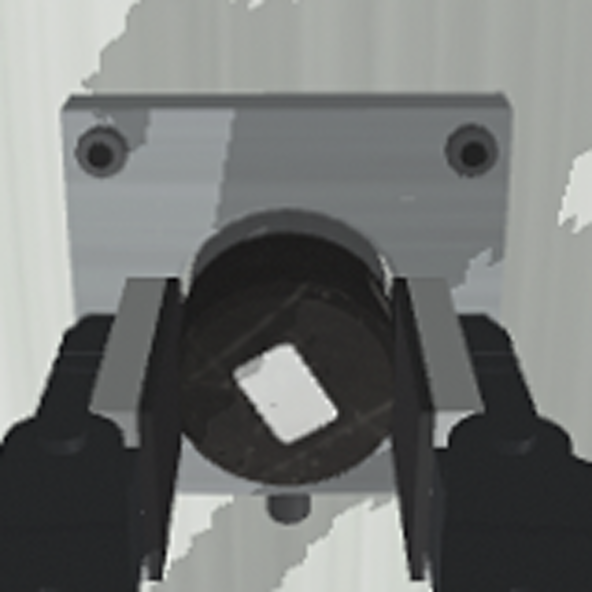

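```bash
python3 - <<'E'
from h import *
s={'eef_pos':np.array([.50224572,-.38030117,.02519277]),'ee_rot':np.array([179.575,.293,103.126])}
th=np.linspace(0,2*np.pi,90)
for c in [(.501,-.3766)]:
  for r,z in ((15,.019),(15,0),(14,0),(13,0)):
    q=wproj(s,np.c_[c[0]+r/1e3*np.cos(th),c[1]+r/1e3*np.sin(th),z+0*th]); q=(q-[180,150])*2.5
    print(r,z,q.min(0).round(1),q.max(0).round(1))
im=cv2.imread('pics/w4.png'); cv2.imwrite('pics/w4z.png',cv2.resize(im[180:400,140:360],None,fx=2.5,fy=2.5,interpolation=2))
E
```

```text
15 0.019 [155.2 225.7] [313.7 366.1]
15 0 [163.4 190.7] [305.7 320.2]
14 0 [168.1 195.3] [301.  316.2]
13 0 [172.8 199.9] [296.2 312.1]
```

View pics/w4z.png

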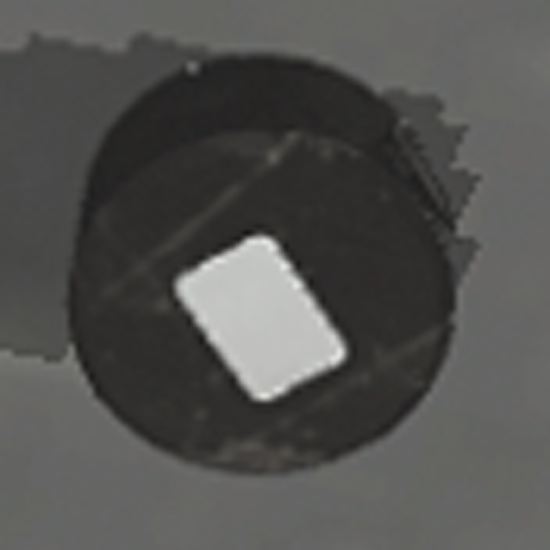

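Call:
{"name": "arm_command", "arguments": {"commands": [{"xyz":[0.6,0,-0.3],"turn":[0,0,0],"fingers":25},{"xyz":[0.6,0,0],"turn":[0,0,0],"fingers":25},{"xyz":[0.4,0,0.5],"turn":[0,0,0],"fingers":25},{"xyz":[0,0,1],"turn":[0,0,0],"fingers":25},{"xyz":[0,0,1],"turn":[0,0,0],"fingers":25},{"xyz":[0,0,1],"turn":[0,0,0],"fingers":25},{"xyz":[0,0,1],"turn":[0,0,0],"fingers":25},{"xyz":[0,0,1],"turn":[0,0,0],"fingers":25},{"xyz":[0,0,1],"turn":[0,0,0],"fingers":25},{"xyz":[0,0,0],"turn":[0,0,0],"fingers":25}]}}

```text
t: 14.07
eef_pos: [0.5457, -0.1404, 0.101]
ee_rot: [-180.0, 29.7, -117.6]
contact_force: [-0.2, -0.4, -0.6]
grip_width: 0.32
```

```bash
python3 - <<'E'
from h import *
go(0,0,25,4); s=read_state(); print('Ftable',TR.T@s['contact_force'],'torque tool',Rt(s).T@s['torque'])
look('w11.png')
E
```

```text
table [-2.8 -0.2 22.9] err [-0.13 -0.29 -0.21] F [-0.2 -0.4 -0.6] grip 27.3 t 14.0667
total [-2.8  0.2 -2.2] per row [-0.69  0.05 -0.54] [-0.03 -0.07 -0.05]
Ftable [-0.65367267 -0.03992781 -0.290067  ] torque tool [-0.00234875  0.48416554  0.04867003]
```

View pics/w11.png

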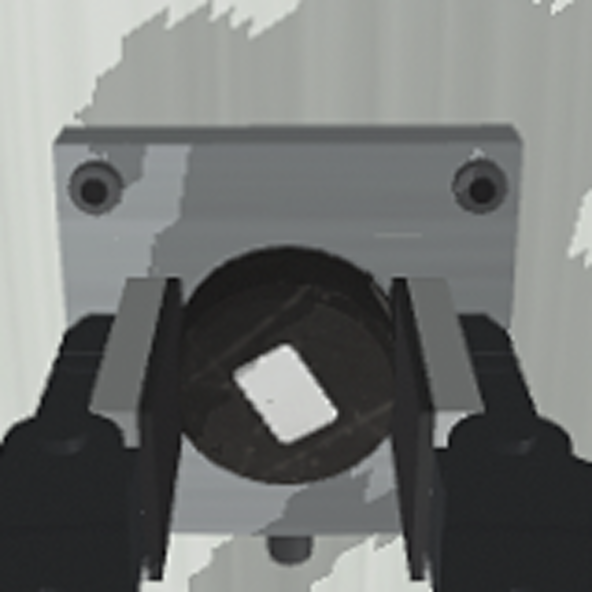

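Call:
{"name": "arm_command", "arguments": {"commands": [{"xyz":[0,0,0.5],"turn":[0,0,0],"fingers":25},{"xyz":[0,0,1],"turn":[0,0,0],"fingers":25},{"xyz":[0,0,1],"turn":[0,0,0],"fingers":25},{"xyz":[0,0,1.5],"turn":[0,0,0],"fingers":25},{"xyz":[0,0,2],"turn":[0,0,0],"fingers":25},{"xyz":[0,0,2],"turn":[0,0,0],"fingers":25},{"xyz":[0,0,2.5],"turn":[0,0,0],"fingers":25},{"xyz":[0,0,2.5],"turn":[0,0,0],"fingers":25},{"xyz":[0,0,3],"turn":[0,0,0],"fingers":25},{"xyz":[0,0,3],"turn":[0,0,0],"fingers":25}]}}

```text
t: 14.95
eef_pos: [0.5459, -0.1401, 0.1002]
ee_rot: [-179.8, 29.3, -118.2]
contact_force: [-17.3, -7.5, 27.7]
grip_width: 0.317
```

```bash
python3 - <<'E'
from h import *
go(0,0,25,4); s=read_state(); print('Ftable',TR.T@s['contact_force'],'torque tool',Rt(s).T@s['torque'])
look('w12.png')
E
```

```text
table [-2.9 -0.2 22.1] err [-0.56 -0.72 -0.72] F [-17.3  -7.5  27.7] grip 27.1 t 14.95
total [-2.9  0.2 -3. ] per row [-0.71  0.06 -0.75] [-0.14 -0.18 -0.18]
Ftable [ 1.1743038  11.94540375 31.28293019] torque tool [-2.61821979  0.43050892 -0.18531034]
```

View pics/w12.png

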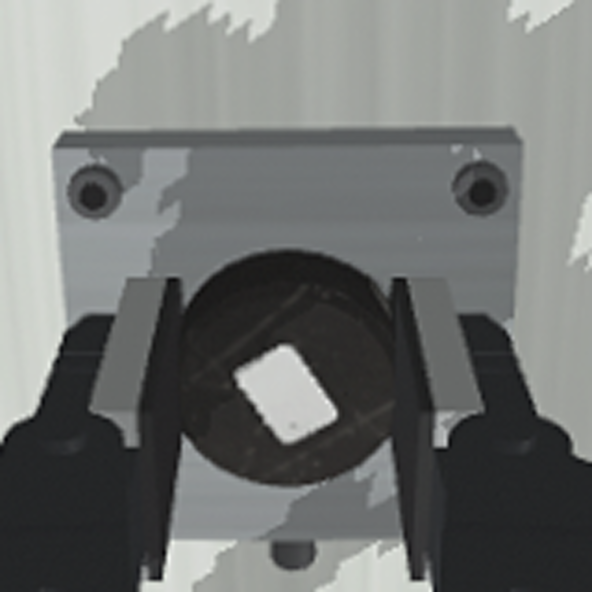

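Call:
{"name": "arm_command", "arguments": {"commands": [{"xyz":[0,0,-0.5],"turn":[0,0,0],"fingers":25},{"xyz":[0,0,0],"turn":[0,0,0],"fingers":32},{"xyz":[0,0,0],"turn":[0,0,0],"fingers":50},{"xyz":[0,0,0],"turn":[0,0,0],"fingers":60},{"xyz":[0,0,-5],"turn":[0,0,0],"fingers":60},{"xyz":[0,0,-10],"turn":[0,0,0],"fingers":60},{"xyz":[0,0,-12],"turn":[0,0,0],"fingers":60},{"xyz":[0,0,-12],"turn":[0,0,0],"fingers":60},{"xyz":[0,0,-6],"turn":[0,0,0],"fingers":30},{"xyz":[0,0,0],"turn":[0,0,0],"fingers":0}]}}

```text
t: 15.83
eef_pos: [0.5348, -0.1604, 0.143]
ee_rot: [-179.9, 29.4, -118.1]
contact_force: [-0.1, -0.2, -0.6]
grip_width: 0.433
```

```bash
cat >> h.py <<'E'
NP=NP+TR@np.array([-.002,-.0002,.002])
E
python3 - <<'E'
from h import *
go(0,0,60,4); s=read_state(); print('Ftable',TR.T@s['contact_force'],'torque tool',Rt(s).T@s['torque'])
look('w13.png',(150,350,177,377),3,spec=(0,0,0))
E
```

```text
table [ 0.5  0.6 68.7] err [-0.5  -0.63 -0.66] F [-0.1 -0.2 -0.6] grip 37.0 t 15.8333
total [ 0.4 -0.5  8.7] per row [ 0.1  -0.13  2.17] [-0.12 -0.16 -0.16]
Ftable [-0.47568192 -0.01116655 -0.38830674] torque tool [0.04534655 0.43805973 0.01232399]
```

View pics/w13.png

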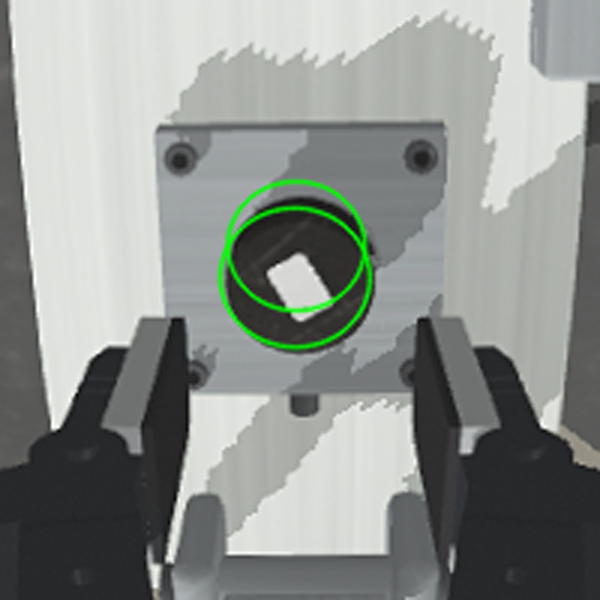

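```bash
python3 - <<'E'
from h import *
go(140,0,250,8); print(tw(140,0,250),tw(132,0,187))
E
```

```text
table [ 0.5  0.6 68.3] err [-0.5  -0.63 -0.65] F [0.1 0.2 0.5] grip 29.1 t 15.8833
total [-137.5   -0.6 -183.3] per row [-17.19  -0.08 -22.91] [-0.06 -0.08 -0.08]
[ 0.54914242 -0.13385262  0.3698384 ] [ 0.5604302  -0.11202697  0.3112788 ]
```

Call:
{"name": "arm_command", "arguments": {"commands": [{"xyz":[-10,0,-25],"turn":[0,0,0],"fingers":45},{"xyz":[-17,0,-25],"turn":[-0.1,-0.1,-0.1],"fingers":45},{"xyz":[-19,0,-25],"turn":[-0.1,-0.1,-0.1],"fingers":45},{"xyz":[-19,0,-25],"turn":[-0.1,-0.1,-0.1],"fingers":45},{"xyz":[-19,0,-25],"turn":[-0.1,-0.1,-0.1],"fingers":45},{"xyz":[-19,0,-24],"turn":[-0.1,-0.1,-0.1],"fingers":45},{"xyz":[-19,0,-18],"turn":[0,-0.1,-0.1],"fingers":45},{"xyz":[-10,0,-8],"turn":[0,0,0],"fingers":45},{"xyz":[-4,0,0],"turn":[0,0,0],"fingers":45},{"xyz":[0,0,0],"turn":[0,0,0],"fingers":45}]}}

```text
t: 16.72
eef_pos: [0.5488, -0.1281, 0.3669]
ee_rot: [179.3, 30.1, -117.7]
contact_force: [-1.0, 0.3, -0.5]
grip_width: 0.527
```

```bash
python3 - <<'E'
from h import *
go(132,0,187,8);s=read_state(); print(s['joints'].round(1))
im=camera('wrist'); cv2.imwrite('pics/w14.png',im[:,:,::-1])
for l in ['clamp_ball','catch_lip','clamp_axis','plunger_boss','keeper_knob']:
    print(l,[(np.round(d['point'][::-1],1).tolist(),round(d['score'],2)) for d in spot_point('wrist',l)][:3])
print(wproj(s,tw(132,0,187)))
a=camera('scene'); cv2.imwrite('pics/s14.png',a[:,:,::-1])
E
```

```text
table [142.8   3.  245. ] err [ 0.54  0.14 -0.26] F [-1.   0.3 -0.5] grip 45.0 t 16.7167
total [10.9 -3.6 57.9] per row [ 1.37 -0.45  7.24] [ 0.07  0.02 -0.03]
[ -35.9   17.6   -0.3   77.7   29.7 -100. ]
clamp_ball [([271.9, 227.7], 0.65), ([385.4, 164.7], 0.23)]
catch_lip []
clamp_axis []
plunger_boss [([271.6, 201.8], 0.56)]
keeper_knob []
[269.30418332 221.01066512]
```

View pics/w14.png

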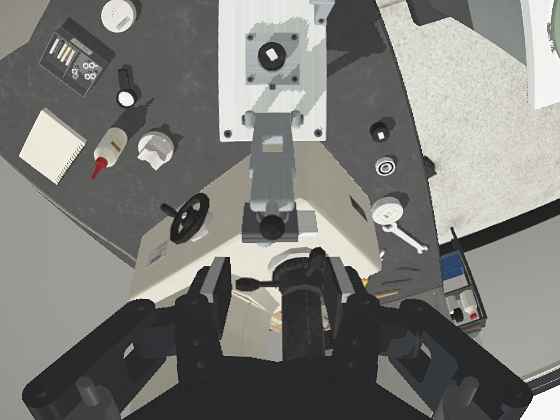

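View pics/s14.png

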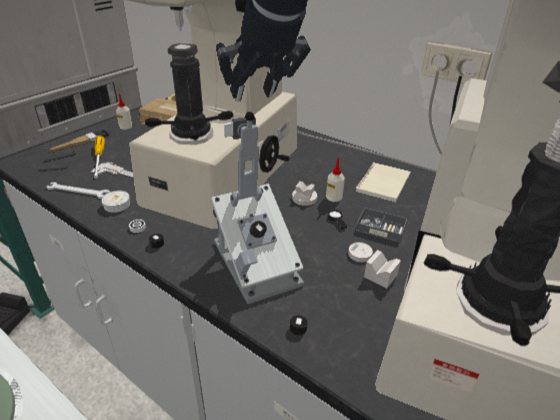

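```bash
python3 - <<'E'
from h import *
s=read_state(); print(s['eef_pos'],s['eef_pos'],s['ee_rot']); print(wproj(s,s['eef_pos']), P['wrist']['T_tool_cam'],P['wrist']['cx'])
p2=camera_params('wrist'); print(p2['T_tool_cam'][:3,3],p2['cx'],p2['fx'])
for i in range(3): s=read_state(); print(s['eef_pos'],s['t'])
E
```

```text
[ 0.54790175 -0.12861212  0.36538855] [ 0.54790175 -0.12861212  0.36538855] [ 179.07408787   30.15726092 -117.85150005]
[274.6061998  283.20992097] [[-2.30114437e-04 -9.57382211e-01 -2.88823905e-01  7.38844668e-02]
 [ 9.99999955e-01 -2.76371343e-04  1.19375787e-04  1.03586265e-03]
 [-1.94110905e-04 -2.88823865e-01  9.57382232e-01 -1.31361106e-01]
 [ 0.00000000e+00  0.00000000e+00  0.00000000e+00  1.00000000e+00]] 276.8777312456525
[ 0.07388447  0.00103586 -0.13136111] 276.8777312456525 325.19226210127806
[ 0.54790175 -0.12861212  0.36538855] 17.0667
[ 0.54790175 -0.12861212  0.36538855] 17.0667
[ 0.54790175 -0.12861212  0.36538855] 17.0667
```

```bash
cat >> h.py <<'E'
P['wrist']['T_tool_cam']=np.array([[-1.02673376e-04,-9.57491260e-01,-2.88462262e-01,7.46042571e-02],[9.99999983e-01,-1.42204073e-04,1.16083756e-04,-1.54105745e-05],[-1.52169691e-04,-2.88462245e-01,9.57491258e-01,-1.31239568e-01],[0,0,0,1]])
E
python3 - <<'E'
from h import *
im=cv2.imread('pics/w14.png'); cv2.imwrite('pics/w14z.png',cv2.resize(im[95:275,200:360],None,fx=4,fy=4,interpolation=2)[:, :])
s=read_state()
o,d=wray(s,272.3,227)
o=TR.T@(o-NP)*1e3; d=TR.T@d; d/=np.linalg.norm(d); print(o,d)
from scipy.optimize import brentq
f=lambda k: np.hypot(*( (o+k*d)[[0,2]]-[70,27]))-172.03
for a,b in ((120,170),(170,220),(220,260),(150,260)):
    try: k=brentq(f,a,b); print(k,o+k*d)
    except Exception as e: print(a,b,f(a),f(b))
E
```

```text
[ 66.33663484   2.52159382 375.12767224] [ 0.33520034 -0.00542577 -0.94213125]
120 170 65.86806972135614 23.351863687973207
199.71717755900605 [133.28190046   1.43797365 186.96787795]
220 260 -14.700706655968844 -39.30793072580917
199.71717755900596 [133.28190046   1.43797365 186.96787795]
```

View pics/w14z.png

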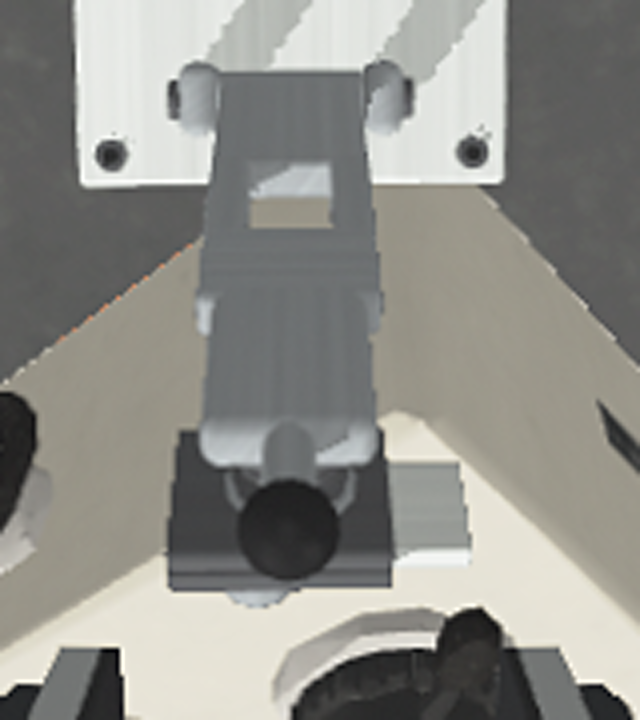

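```bash
python3 - <<'E'
from h import *
go(133.3,1.0,191,8)
E
```

```text
table [141.3   3.5 244.1] err [ 0.67  0.16 -0.44] F [-0.7 -2.  -0.1] grip 45.1 t 17.0667
total [ 8.1 -3.2 53. ] per row [ 1.02 -0.4   6.63] [ 0.08  0.02 -0.05]
```

Call:
{"name": "arm_command", "arguments": {"commands": [{"xyz":[1,-0.4,6],"turn":[0.1,0,0],"fingers":45},{"xyz":[1,-0.4,9],"turn":[0.1,0,-0.1],"fingers":45},{"xyz":[1,-0.4,9],"turn":[0.1,0,-0.1],"fingers":45},{"xyz":[1,-0.4,9],"turn":[0.1,0,-0.1],"fingers":45},{"xyz":[1,-0.4,8],"turn":[0.1,0,0],"fingers":45},{"xyz":[1,-0.4,6],"turn":[0.1,0,0],"fingers":45},{"xyz":[1,-0.4,3],"turn":[0,0,0],"fingers":45},{"xyz":[1,-0.4,1],"turn":[0,0,0],"fingers":45},{"xyz":[0,0,0],"turn":[0,0,0],"fingers":45},{"xyz":[0,0,0],"turn":[0,0,0],"fingers":45}]}}

```text
t: 17.9
eef_pos: [0.5581, -0.1129, 0.3091]
ee_rot: [179.5, 30.2, -117.9]
contact_force: [1.3, -0.2, 0.1]
grip_width: 0.526
```

```bash
python3 - <<'E'
from h import *
go(133.3,1.0,191,8)
look('w15.png',(150,370,170,390),2.7)
E
```

```text
table [129.3   1.7 186. ] err [ 0.29  0.17 -0.45] F [ 1.3 -0.2  0.1] grip 44.9 t 17.9
total [-4.  -0.6 -5. ] per row [-0.5  -0.08 -0.63] [ 0.04  0.02 -0.06]
```

View pics/w15.png

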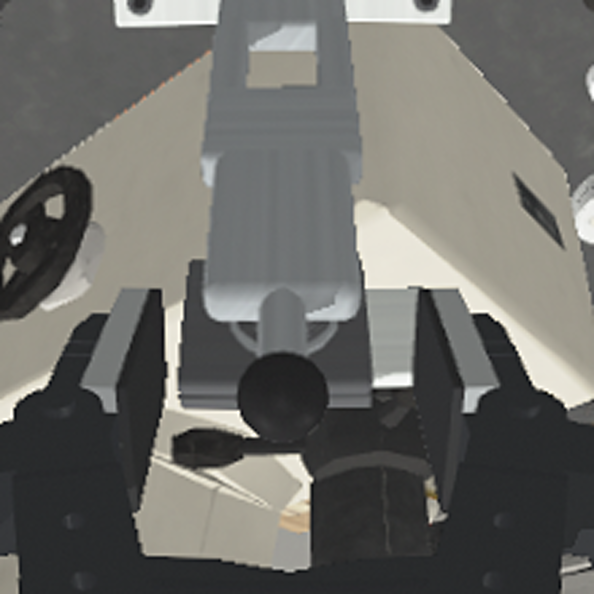

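Call:
{"name": "arm_command", "arguments": {"commands": [{"xyz":[-1.5,0,-1],"turn":[0,0,0],"fingers":45},{"xyz":[-1.5,-0.3,-1],"turn":[0,0,0],"fingers":40},{"xyz":[-1,-0.3,-1],"turn":[0,0,0],"fingers":30},{"xyz":[0,0,0],"turn":[0,0,0],"fingers":24},{"xyz":[0,0,0],"turn":[0,0,0],"fingers":20},{"xyz":[0,0,0],"turn":[0,0,0],"fingers":14},{"xyz":[0,0,0],"turn":[0,0,0],"fingers":10},{"xyz":[0,0,0],"turn":[0,0,0],"fingers":10},{"xyz":[0,0,0],"turn":[0,0,0],"fingers":10},{"xyz":[0,0,0],"turn":[0,0,0],"fingers":10}]}}

```text
t: 18.78
eef_pos: [0.56, -0.1121, 0.3162]
ee_rot: [179.6, 30.1, -117.8]
contact_force: [-0.7, 0.0, 1.2]
grip_width: 0.137
```

```bash
python3 - <<'E'
from h import *
go(133.3,1.0,191,8)
look('w16.png',(150,370,170,390),2.7)
E
```

```text
table [134.3   0.4 191.4] err [ 0.13  0.15 -0.41] F [-0.7  0.   1.2] grip 11.7 t 18.7833
total [1.  0.6 0.4] per row [0.12 0.08 0.05] [ 0.02  0.02 -0.05]
```

View pics/w16.png

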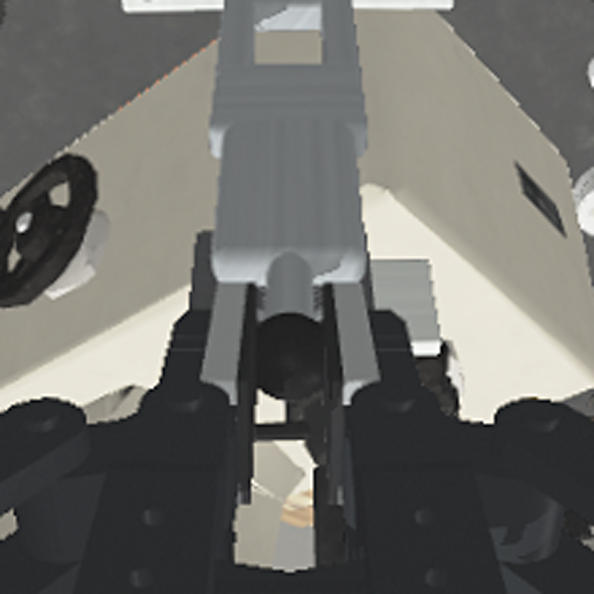

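```bash
cat >> h.py <<'E'
def arc(step,n=10,off=(1.0,4.4),end=-1):
    s=read_state(); p,e=rel(s); q=p[[0,2]]-np.array([70+off[0],27+off[1]]); th=np.degrees(np.arctan2(q[1],-q[0])); r=np.hypot(*q)
    print('ang',th.round(1),'r',r.round(1),'tab',p.round(1),'err',e.round(2),'Ft',(TR.T@s['contact_force']).round(1),'grip',round(s['grip_width']*85.4,1),s['t'])
    for i in range(n):
        a=np.radians(th-step*i);b=np.radians(th-step*(i+1)); d=172*np.array([-np.cos(b)+np.cos(a),np.sin(b)-np.sin(a)])
        print([round(-d[0],1),0,round(-d[1],1)],end=' ')
    print()
E
python3 - <<'E'
from h import *
arc(5)
E
```

```text
ang 111.6 r 172.1 tab [134.2   0.3 191.4] err [ 0.13  0.15 -0.41] Ft [-0.9  0.1  1.4] grip 11.6 18.8333
[np.float64(14.2), 0, np.float64(-4.9)] [np.float64(14.6), 0, np.float64(-3.6)] [np.float64(14.8), 0, np.float64(-2.4)] [np.float64(15.0), 0, np.float64(-1.1)] [np.float64(15.0), 0, np.float64(0.2)] [np.float64(14.9), 0, np.float64(1.6)] [np.float64(14.7), 0, np.float64(2.8)] [np.float64(14.4), 0, np.float64(4.1)] [np.float64(14.0), 0, np.float64(5.4)] [np.float64(13.5), 0, np.float64(6.6)]
```

Start gently with half steps.

Call:
{"name": "arm_command", "arguments": {"commands": [{"xyz":[5,0,-1.8],"turn":[0,0,0],"fingers":10},{"xyz":[8,0,-2.7],"turn":[0,0,0],"fingers":10},{"xyz":[10,0,-3],"turn":[0,0,0],"fingers":10},{"xyz":[12,0,-3],"turn":[0,0,0],"fingers":10},{"xyz":[12,0,-2.3],"turn":[0,0,0],"fingers":10},{"xyz":[12,0,-1.5],"turn":[0,0,0],"fingers":10},{"xyz":[12,0,-0.7],"turn":[0,0,0],"fingers":10},{"xyz":[12,0,0],"turn":[0,0,0],"fingers":10},{"xyz":[12,0,1],"turn":[0,0,0],"fingers":10},{"xyz":[12,0,2],"turn":[0,0,0],"fingers":10}]}}

```text
t: 19.67
eef_pos: [0.5109, -0.2062, 0.2675]
ee_rot: [179.7, 30.3, -117.7]
contact_force: [1.2, 0.3, -0.2]
grip_width: 0.119
```

```bash
python3 - <<'E'
from h import *
arc(5)
look('w17.png',(150,370,170,390),2.7)
E
```

```text
ang 72.8 r 178.9 tab [ 18.    0.7 202.3] err [ 0.18  0.32 -0.3 ] Ft [ 0.6 -0.9 -0.6] grip 10.2 19.6667
[np.float64(14.1), 0, np.float64(5.1)] [np.float64(13.6), 0, np.float64(6.3)] [np.float64(13.0), 0, np.float64(7.4)] [np.float64(12.3), 0, np.float64(8.5)] [np.float64(11.5), 0, np.float64(9.6)] [np.float64(10.7), 0, np.float64(10.6)] [np.float64(9.7), 0, np.float64(11.4)] [np.float64(8.7), 0, np.float64(12.3)] [np.float64(7.6), 0, np.float64(13.0)] [np.float64(6.4), 0, np.float64(13.6)]
```

View pics/w17.png

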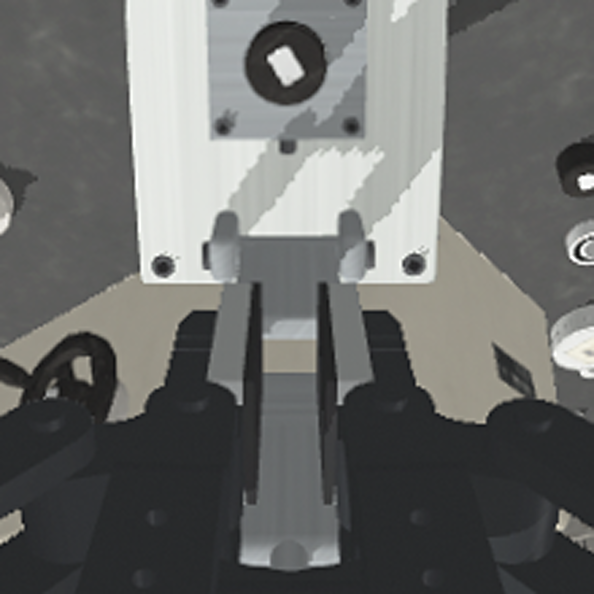

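```bash
python3 - <<'E'
from h import *
a=camera('scene'); cv2.imwrite('pics/s18.png',cv2.resize(a[60:300,150:350],None,fx=3,fy=2.5,interpolation=2)[:,:,::-1])
print([(np.round(d['point'][::-1],1).tolist(),round(d['score'],2)) for d in spot_point('scene','clamp_ball')])
for t in (2.1,2.0,1.9,1.8,1.7): print(t,proj('scene',NP+TR@(np.array([.07,0,.027])+clampR(t)@np.array([-.172,0,-.003]))).round(1), proj('top',NP+TR@(np.array([.07,0,.027])+clampR(t)@np.array([-.172,0,-.003]))).round(1))
E
```

```text
[([260.3, 137.0], 0.57)]
2.1 [245.1 111. ] [257.8 212.3]
2.0 [248.8 115.3] [267.1 216.8]
1.9 [252.7 120.8] [276.2 221.4]
1.8 [256.5 127.2] [285.  225.8]
1.7 [260.4 134.6] [293.5 230. ]
```

View pics/s18.png

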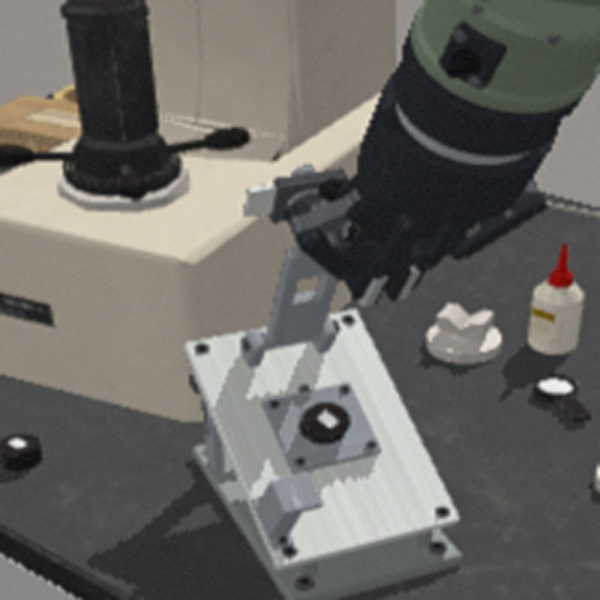

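Call:
{"name": "arm_command", "arguments": {"commands": [{"xyz":[0,0,-14],"turn":[0,0,0],"fingers":20},{"xyz":[0,0,-14],"turn":[0,0,0],"fingers":45},{"xyz":[-8,0,-10],"turn":[0,0,0],"fingers":45},{"xyz":[-14,0,0],"turn":[0,0,0],"fingers":45},{"xyz":[-14,0,0],"turn":[0,0,0],"fingers":45},{"xyz":[-14,0,0],"turn":[0,0,0],"fingers":45},{"xyz":[-12,0,0],"turn":[0,0,0],"fingers":45},{"xyz":[-6,0,0],"turn":[0,0,0],"fingers":45},{"xyz":[0,0,0],"turn":[0,0,0],"fingers":45},{"xyz":[0,0,0],"turn":[0,0,0],"fingers":45}]}}

```text
t: 20.65
eef_pos: [0.5332, -0.1609, 0.3404]
ee_rot: [179.7, 30.5, -117.3]
contact_force: [-0.4, -0.3, 0.7]
grip_width: 0.527
```

```bash
python3 - <<'E'
from h import *
go(88,1,197,8)
look('w19.png',(150,370,170,390),2.7)
print([(np.round(d['point'][::-1],1).tolist(),round(d['score'],2)) for d in spot_point('wrist','clamp_ball')])
E
```

```text
table [ 98.1   1.7 240.2] err [0.3  0.54 0.04] F [-0.4 -0.3  0.7] grip 45.0 t 20.65
total [10.5 -0.9 43.1] per row [ 1.31 -0.12  5.38] [0.04 0.07 0.01]
[([278.7, 228.8], 0.85)]
```

View pics/w19.png

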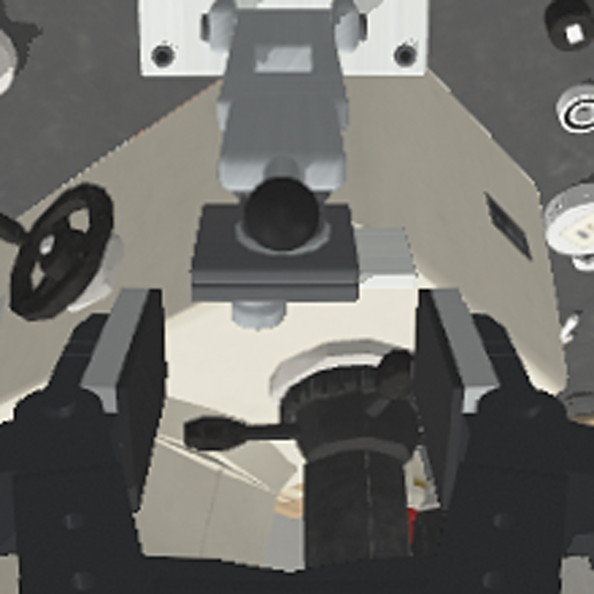

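```bash
cat >> h.py <<'E'
def ballfrom(u,v):
    from scipy.optimize import brentq
    s=read_state(); o,d=wray(s,u,v); o=TR.T@(o-NP)*1e3; d=TR.T@d; d/=np.linalg.norm(d)
    f=lambda k: np.hypot(*((o+k*d)[[0,2]]-[70,27]))-172.03
    k=brentq(f,100,230); b=o+k*d; print('ball',b.round(1),'theta',np.degrees(np.arctan2(b[2]-27,70-b[0])).round(1)); return b
E
python3 - <<'E'
from h import *
b=ballfrom(274.4,229.3); go(b[0],b[1],b[2]-1+4,8)
E
```

```text
ball [ 85.6   0.5 198.3] theta 95.2
table [ 97.4   1.7 240.2] err [ 0.3   0.55 -0.03] F [ 0.5  0.8 -0.9] grip 45.3 t 20.75
total [12.2 -1.4 38.8] per row [ 1.52 -0.17  4.85] [ 0.04  0.07 -0.  ]
```

Call:
{"name": "arm_command", "arguments": {"commands": [{"xyz":[1.5,-0.2,5],"turn":[0,0.1,0],"fingers":45},{"xyz":[1.5,-0.2,7],"turn":[0,0.1,0],"fingers":45},{"xyz":[1.5,-0.2,7],"turn":[0,0.1,0],"fingers":45},{"xyz":[1.5,-0.2,7],"turn":[0,0.1,0],"fingers":45},{"xyz":[1.5,-0.2,7],"turn":[0,0.1,0],"fingers":45},{"xyz":[1.5,-0.2,5],"turn":[0,0,0],"fingers":45},{"xyz":[1.5,0,3],"turn":[0,0,0],"fingers":45},{"xyz":[1,0,1],"turn":[0,0,0],"fingers":45},{"xyz":[0,0,0],"turn":[0,0,0],"fingers":45},{"xyz":[0,0,0],"turn":[0,0,0],"fingers":45}]}}

```text
t: 21.58
eef_pos: [0.5378, -0.1521, 0.2896]
ee_rot: [179.2, 30.0, -117.8]
contact_force: [0.3, 0.7, -0.4]
grip_width: 0.527
```

```bash
python3 - <<'E'
from h import *
go(85.6,.5,194.3,8)
look('w20.png',(150,370,170,390),2.7)
E
```

```text
table [ 81.3   1.7 191.2] err [ 0.54  0.02 -0.39] F [ 0.3  0.7 -0.4] grip 45.0 t 21.5833
total [-4.3 -1.2 -3.1] per row [-0.53 -0.15 -0.39] [ 0.07  0.   -0.05]
```

View pics/w20.png

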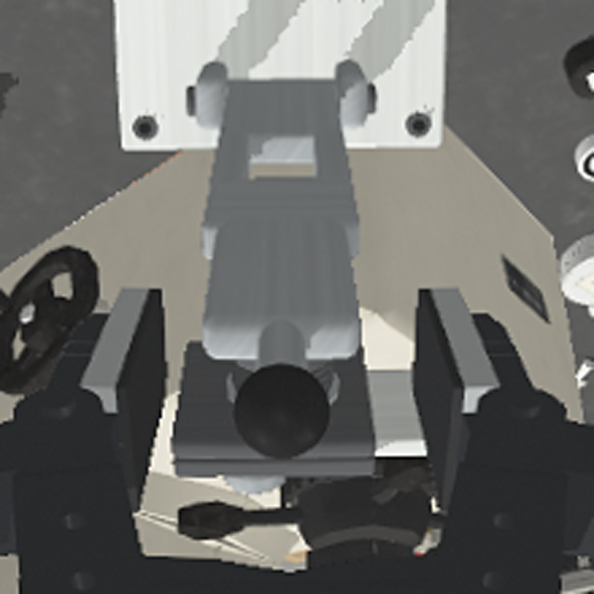

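```bash
python3 - <<'E'
from h import *
s=read_state()
o,d=wray(s,274.1,302.2); X=o+d/np.linalg.norm(d)*.149; print('ball in tool',(Rt(s).T@(X-s['eef_pos'])*1e3).round(1)); ballfrom(274.1,302.2)
E
```

```text
ball in tool [-5.8 -1.3 -5.8]
ball [ 86.5   0.3 198.2] theta 95.5
```

Call:
{"name": "arm_command", "arguments": {"commands": [{"xyz":[-1.7,-0.4,-0.7],"turn":[0,0,0],"fingers":45},{"xyz":[-1.7,-0.4,-0.7],"turn":[0,0,0],"fingers":40},{"xyz":[-1.6,-0.4,-0.6],"turn":[0,0,0],"fingers":30},{"xyz":[0,0,0],"turn":[0,0,0],"fingers":24},{"xyz":[0,0,0],"turn":[0,0,0],"fingers":16},{"xyz":[0,0,0],"turn":[0,0,0],"fingers":8},{"xyz":[0,0,0],"turn":[0,0,0],"fingers":0},{"xyz":[0,0,0],"turn":[0,0,0],"fingers":0},{"xyz":[0,0,0],"turn":[0,0,0],"fingers":0},{"xyz":[0,0,0],"turn":[0,0,0],"fingers":0}]}}

```text
t: 22.47
eef_pos: [0.5405, -0.1499, 0.2959]
ee_rot: [179.3, 30.0, -117.8]
contact_force: [-0.7, 0.3, 1.1]
grip_width: 0.14
```

```bash
python3 - <<'E'
from h import *
arc(3,10,off=(0,-4))
look('w21.png',(150,370,170,390),2.7)
E
```

```text
ang 95.7 r 173.0 tab [ 87.3   0.2 195.1] err [ 0.45 -0.04 -0.36] Ft [0.5 0.8 1. ] grip 11.9 22.4667
[np.float64(9.0), 0, np.float64(-0.7)] [np.float64(9.0), 0, np.float64(-0.2)] [np.float64(9.0), 0, np.float64(0.3)] [np.float64(9.0), 0, np.float64(0.7)] [np.float64(8.9), 0, np.float64(1.2)] [np.float64(8.8), 0, np.float64(1.7)] [np.float64(8.7), 0, np.float64(2.1)] [np.float64(8.6), 0, np.float64(2.6)] [np.float64(8.5), 0, np.float64(3.0)] [np.float64(8.3), 0, np.float64(3.5)]
```

View pics/w21.png

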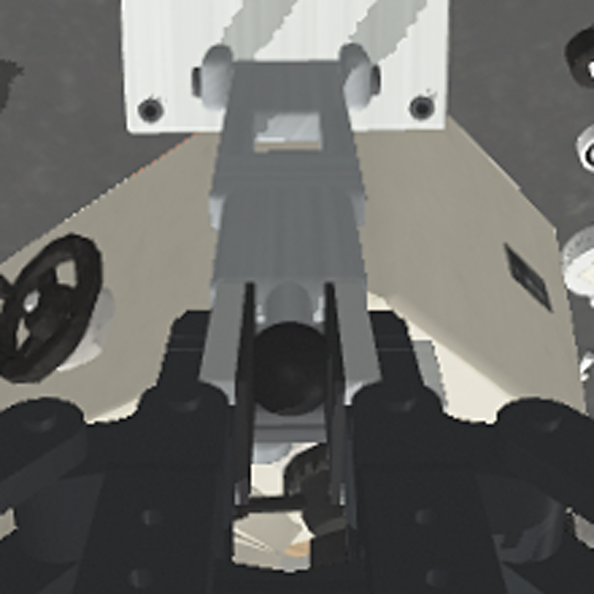

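Call:
{"name": "arm_command", "arguments": {"commands": [{"xyz":[5,0,-0.4],"turn":[0,0,0],"fingers":0},{"xyz":[8,0,-0.3],"turn":[0,0,0],"fingers":0},{"xyz":[9,0,0],"turn":[0,0,0],"fingers":0},{"xyz":[9,0,0.5],"turn":[0,0,0],"fingers":0},{"xyz":[9,0,1],"turn":[0,0,0],"fingers":0},{"xyz":[9,0,1.4],"turn":[0,0,0],"fingers":0},{"xyz":[9,0,1.9],"turn":[0,0,0],"fingers":0},{"xyz":[8.5,0,2.2],"turn":[0,0,0],"fingers":0},{"xyz":[8.5,0,2.7],"turn":[0,0,0],"fingers":0},{"xyz":[8.5,0,3.1],"turn":[0,0,0],"fingers":0}]}}

```text
t: 23.35
eef_pos: [0.5077, -0.2132, 0.239]
ee_rot: [179.4, 30.3, -117.8]
contact_force: [2.5, 2.8, -2.2]
grip_width: 0.138
```

```bash
python3 - <<'E'
from h import *
arc(4,10,off=(0,-4))
look('w22.png',(150,370,170,390),2.7)
E
```

```text
ang 65.3 r 174.4 tab [ -3.    0.4 181.4] err [ 0.36  0.28 -0.41] Ft [ 2.1 -0.9 -3.7] grip 11.8 23.35
[np.float64(10.7), 0, np.float64(5.4)] [np.float64(10.3), 0, np.float64(6.1)] [np.float64(9.9), 0, np.float64(6.8)] [np.float64(9.4), 0, np.float64(7.5)] [np.float64(8.8), 0, np.float64(8.1)] [np.float64(8.2), 0, np.float64(8.7)] [np.float64(7.6), 0, np.float64(9.3)] [np.float64(6.9), 0, np.float64(9.8)] [np.float64(6.2), 0, np.float64(10.3)] [np.float64(5.5), 0, np.float64(10.7)]
```

View pics/w22.png

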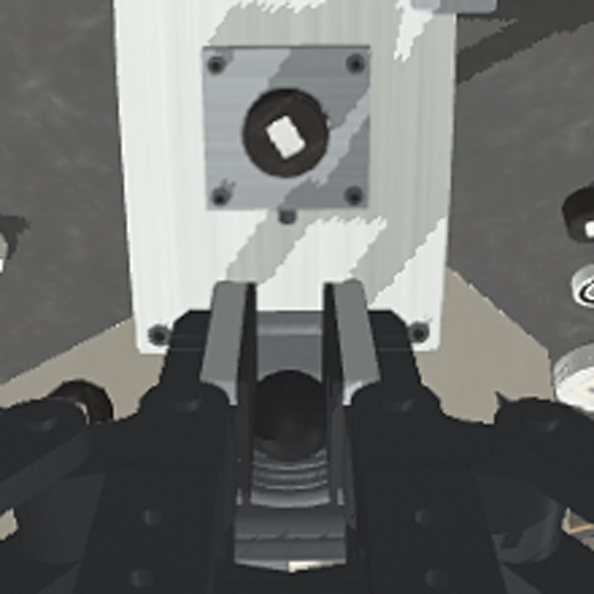

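```bash
python3 - <<'E'
from h import *
arc(4,10,off=(-5,-5))
E
```

```text
ang 66.1 r 173.7 tab [ -5.4   0.2 180.8] err [ 0.38  0.11 -0.43] Ft [-10.3  -2.5   0.1] grip 8.1 23.4
[np.float64(10.8), 0, np.float64(5.2)] [np.float64(10.4), 0, np.float64(6.0)] [np.float64(10.0), 0, np.float64(6.7)] [np.float64(9.5), 0, np.float64(7.4)] [np.float64(8.9), 0, np.float64(8.0)] [np.float64(8.4), 0, np.float64(8.6)] [np.float64(7.7), 0, np.float64(9.2)] [np.float64(7.1), 0, np.float64(9.7)] [np.float64(6.4), 0, np.float64(10.2)] [np.float64(5.7), 0, np.float64(10.6)]
```

Call:
{"name": "arm_command", "arguments": {"commands": [{"xyz":[0,0,0],"turn":[0,0,0],"fingers":40},{"xyz":[0,0,0],"turn":[0,0,0],"fingers":40},{"xyz":[0,0,-4],"turn":[0,0,0],"fingers":40},{"xyz":[0,0,-10],"turn":[0,0,0],"fingers":40},{"xyz":[0,0,-12],"turn":[0,0,0],"fingers":40},{"xyz":[0,0,-10],"turn":[0,0,0],"fingers":40},{"xyz":[0,0,-4],"turn":[0,0,0],"fingers":20},{"xyz":[0,0,0],"turn":[0,0,0],"fingers":8},{"xyz":[0,0,0],"turn":[0,0,0],"fingers":8},{"xyz":[0,0,0],"turn":[0,0,0],"fingers":8}]}}

```text
t: 24.23
eef_pos: [0.4974, -0.2339, 0.2741]
ee_rot: [179.5, 29.9, -117.5]
contact_force: [0.6, 0.1, 0.1]
grip_width: 0.093
```

```bash
python3 - <<'E'
from h import *
arc(4,1,off=(0,0))
look('w23.png',(150,370,170,390),2.7)
a=camera('scene'); cv2.imwrite('pics/s23.png',cv2.resize(a[60:300,150:350],None,fx=3,fy=2.5,interpolation=2)[:,:,::-1])
print([(np.round(d['point'][::-1],1).tolist(),round(d['score'],2)) for d in spot_point('scene','clamp_ball')])
for t in range(50,105,5): print(t,proj('scene',NP+TR@(np.array([.07,0,.027])+clampR(np.radians(t))@np.array([-.172,0,-.003]))).round(1))
E
```

```text
ang 69.0 r 210.4 tab [ -5.4   0.  223.4] err [ 0.41 -0.1  -0.17] Ft [ 0.3 -0.5 -0.1] grip 7.9 24.2333
[np.float64(11.1), 0, np.float64(4.7)] 
[([276.7, 184.0], 0.81)]
50 [283.9 217. ]
55 [282.6 208. ]
60 [281.  198.8]
65 [279.  189.4]
70 [276.7 180.1]
75 [274.2 171. ]
80 [271.4 162.1]
85 [268.4 153.6]
90 [265.3 145.5]
95 [262. 138.]
100 [258.7 131.1]
```

View pics/w23.png

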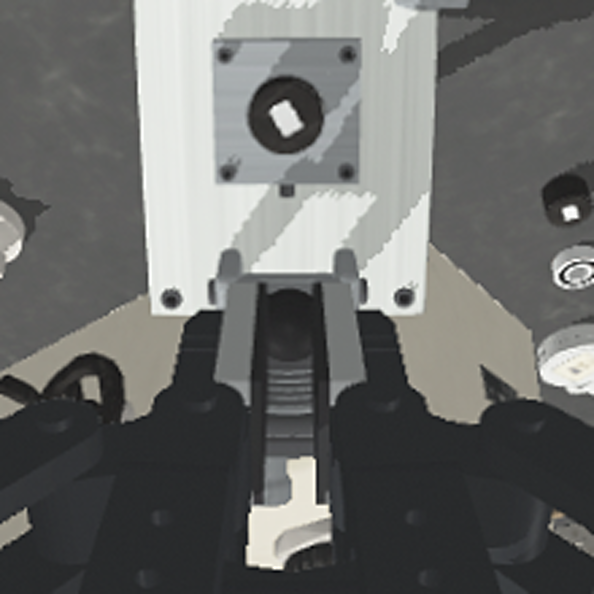

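View pics/s23.png

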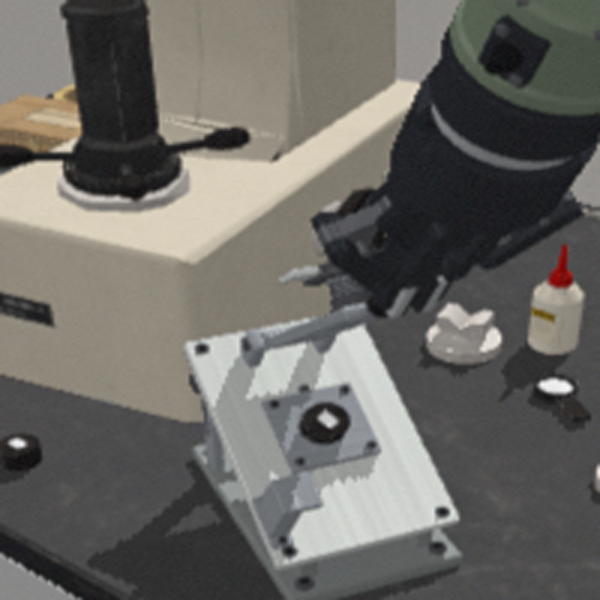

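```bash
python3 - <<'E'
from h import *
b=ballfrom(277.4,271.5); go(b[0]+0,b[1],b[2]+8+9,6)
E
```

```text
ball [  6.3   0.8 186.8] theta 68.3
table [ -5.4   0.3 223.1] err [ 0.46 -0.08 -0.19] F [ 0.1 -0.5 -1.4] grip 8.0 t 24.3833
total [-11.7   0.4  19.3] per row [-1.95  0.07  3.21] [ 0.08 -0.01 -0.03]
```

Call:
{"name": "arm_command", "arguments": {"commands": [{"xyz":[-4,0.2,2],"turn":[0.1,0,0],"fingers":8},{"xyz":[-4,0.1,4],"turn":[0.1,0,0],"fingers":8},{"xyz":[-4,0,5],"turn":[0.1,0,0],"fingers":8},{"xyz":[0,0,5],"turn":[0,0,0],"fingers":8},{"xyz":[0,0,3],"turn":[0,0,0],"fingers":8},{"xyz":[4,0,4],"turn":[0,0,0],"fingers":8},{"xyz":[7,0,5],"turn":[0,0,0],"fingers":8},{"xyz":[8,0,5],"turn":[0,0,0],"fingers":8},{"xyz":[8,0,5],"turn":[0,0,0],"fingers":8},{"xyz":[7.5,0,5.5],"turn":[0,0,0],"fingers":8}]}}

```text
t: 25.22
eef_pos: [0.4962, -0.2361, 0.2241]
ee_rot: [-179.9, 28.8, -117.4]
contact_force: [0.3, 0.2, -0.1]
grip_width: 0.095
```

```bash
python3 - <<'E'
from h import *
arc(4,10,off=(0,16))
look('w24.png',(150,370,170,390),2.7)
a=camera('scene'); cv2.imwrite('pics/s24.png',cv2.resize(a[60:300,150:350],None,fx=3,fy=2.5,interpolation=2)[:,:,::-1])
E
```

```text
ang 53.4 r 172.3 tab [-3.260e+01  1.000e-01  1.814e+02] err [-0.1  -1.21 -0.01] Ft [ 0.2 -0.2 -0.3] grip 8.1 25.2167
[np.float64(9.4), 0, np.float64(7.5)] [np.float64(8.8), 0, np.float64(8.1)] [np.float64(8.3), 0, np.float64(8.7)] [np.float64(7.6), 0, np.float64(9.3)] [np.float64(7.0), 0, np.float64(9.8)] [np.float64(6.3), 0, np.float64(10.2)] [np.float64(5.5), 0, np.float64(10.7)] [np.float64(4.8), 0, np.float64(11.0)] [np.float64(4.0), 0, np.float64(11.3)] [np.float64(3.2), 0, np.float64(11.6)]
```

View pics/w24.png

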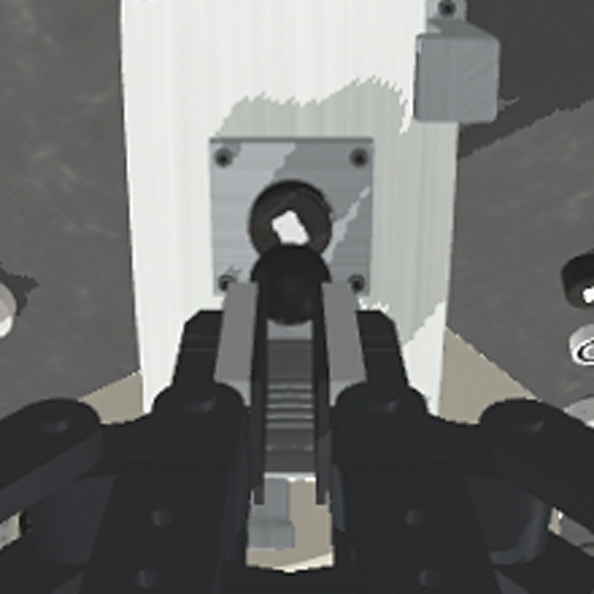

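View pics/s24.png

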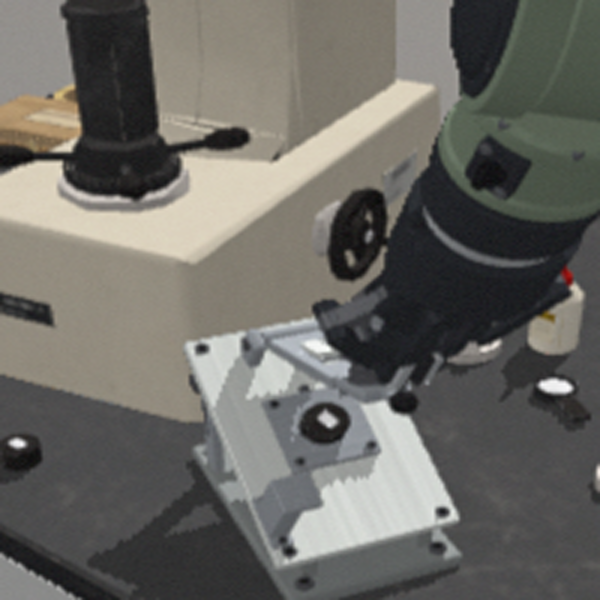

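```bash
python3 - <<'E'
from h import *
b=ballfrom(277.4,256); go(b[0],b[1],b[2]+17,6)
E
```

```text
ball [-39.    1.2 160.1] theta 50.7
table [-33.1   0.9 180.3] err [ 0.05 -1.15 -0.13] F [-0.1  0.8 -0. ] grip 7.7 t 25.3167
total [5.8 0.3 3.3] per row [0.96 0.05 0.54] [ 0.01 -0.19 -0.02]
```

Call:
{"name": "arm_command", "arguments": {"commands": [{"xyz":[11,0,8],"turn":[0,-0.2,0],"fingers":8},{"xyz":[10,0,9],"turn":[0,-0.2,0],"fingers":8},{"xyz":[9,0,9.5],"turn":[0,-0.2,0],"fingers":8},{"xyz":[8,0,10],"turn":[0,-0.2,0],"fingers":8},{"xyz":[7.5,0,10],"turn":[0,-0.2,0],"fingers":8},{"xyz":[7,0,10.5],"turn":[0,-0.2,0],"fingers":8},{"xyz":[6,0,11],"turn":[0,0,0],"fingers":8},{"xyz":[5,0,11],"turn":[0,0,0],"fingers":8},{"xyz":[4,0,10],"turn":[0,0,0],"fingers":8},{"xyz":[3,0,8],"turn":[0,0,0],"fingers":8}]}}

```text
t: 26.15
eef_pos: [0.4874, -0.2479, 0.0895]
ee_rot: [179.7, 30.4, -117.6]
contact_force: [-0.3, 0.9, 0.5]
grip_width: 0.094
```

```bash
python3 - <<'E'
from h import *
arc(4,10,off=(0,16))
look('w25.png',(150,370,170,390),2.7)
a=camera('scene'); cv2.imwrite('pics/s25.png',cv2.resize(a[60:300,150:350],None,fx=3,fy=2.5,interpolation=2)[:,:,::-1])
E
```

```text
ang 9.0 r 184.7 tab [-112.4    2.4   72. ] err [ 0.16  0.37 -0.22] Ft [0.8 0.7 0.1] grip 8.0 26.15
[np.float64(1.5), 0, np.float64(11.9)] [np.float64(0.6), 0, np.float64(12.0)] [np.float64(-0.2), 0, np.float64(12.0)] [np.float64(-1.0), 0, np.float64(12.0)] [np.float64(-1.9), 0, np.float64(11.9)] [np.float64(-2.7), 0, np.float64(11.7)] [np.float64(-3.5), 0, np.float64(11.5)] [np.float64(-4.3), 0, np.float64(11.2)] [np.float64(-5.1), 0, np.float64(10.9)] [np.float64(-5.8), 0, np.float64(10.5)]
```

View pics/w25.png

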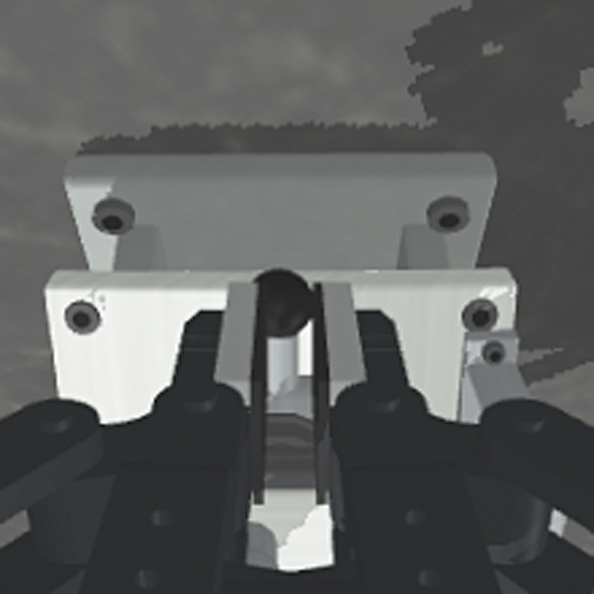

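View pics/s25.png

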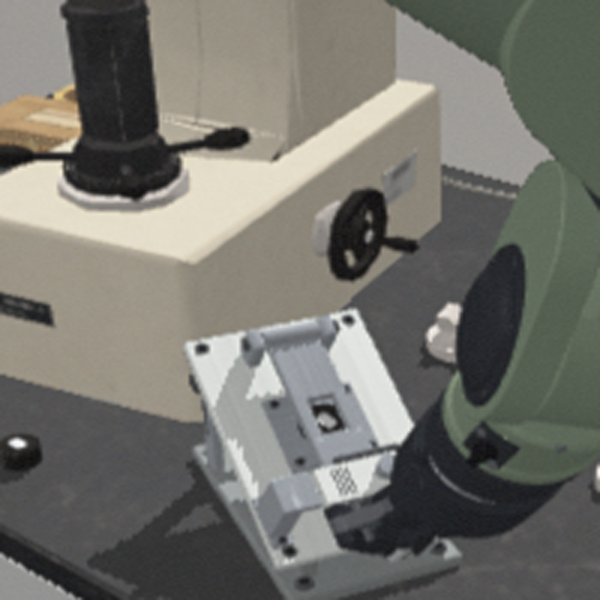

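```bash
python3 - <<'E'
from h import *
b=ballfrom(275.6,261.9); go(b[0],b[1],24+17,6)
E
```

```text
ball [-102.     2.7   26.7] theta -0.1
table [-112.1    3.3   71.6] err [ 0.28  0.41 -0.27] F [ 0.2 -0.1  0.6] grip 8.1 t 26.25
total [-9.9 -0.7 30.7] per row [-1.64 -0.12  5.11] [ 0.05  0.07 -0.05]
```

Call:
{"name": "arm_command", "arguments": {"commands": [{"xyz":[0,0,-10],"turn":[0,0,0],"fingers":8},{"xyz":[0,0,-14],"turn":[0,0.1,0],"fingers":20},{"xyz":[-2,-1,-14],"turn":[0,0.1,0],"fingers":36},{"xyz":[-6,-2,-8],"turn":[0.1,0.1,0],"fingers":36},{"xyz":[-10,-2,0],"turn":[0.1,0.1,0],"fingers":36},{"xyz":[-12,-2,0],"turn":[0,0,0],"fingers":36},{"xyz":[-10,-2,0],"turn":[0,0,0],"fingers":36},{"xyz":[-6,-1,0],"turn":[0,0,0],"fingers":36},{"xyz":[0,0,0],"turn":[0,0,0],"fingers":36},{"xyz":[0,0,0],"turn":[0,0,0],"fingers":36}]}}

```text
t: 27.08
eef_pos: [0.5071, -0.2351, 0.1603]
ee_rot: [-179.9, 30.0, -117.4]
contact_force: [-0.3, 0.1, -0.3]
grip_width: 0.426
```

```bash
python3 - <<'E'
from h import *
go(-62,-8,69,6)
s=read_state()
im=camera('wrist'); cv2.imwrite('pics/w26r.png',im[:,:,::-1])
for l in ['keeper_knob','catch_lip','plunger_boss','clamp_ball']:
    print(l,[(np.round(d['point'][::-1],1).tolist(),round(d['score'],2)) for d in spot_point('wrist',l)][:3])
print(wproj(s,np.array([tw(-62,-8,75),tw(-62,37,61),tw(-62,-8,59),tw(-102,0,24)])))
cv2.imwrite('pics/w26.png',cv2.resize(im[100:380,150:410],None,fx=2.2,fy=2.1,interpolation=2)[:,:,::-1])
E
```

```text
table [-59.4  -9.1 123.2] err [-0.1   0.   -0.02] F [-0.3  0.1 -0.3] grip 36.4 t 27.0833
total [ 2.6  1.2 54.2] per row [0.43 0.21 9.03] [-0.02  0.   -0.  ]
keeper_knob [([281.3, 234.1], 0.76), ([289.9, 353.6], 0.38)]
catch_lip []
plunger_boss [([289.1, 221.6], 0.8)]
clamp_ball [([293.5, 163.3], 0.81)]
[[278.94781059 240.82876222]
 [348.65143499 232.28387711]
 [278.83939807 231.51960807]
 [289.91943705 161.61386382]]
```

View pics/w26.png

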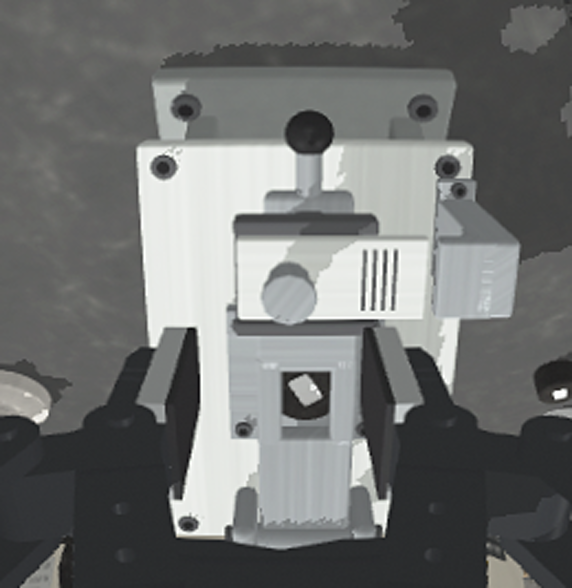

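Call:
{"name": "arm_command", "arguments": {"commands": [{"xyz":[0.2,0.4,5],"turn":[0,0,0],"fingers":36},{"xyz":[0.2,0.4,7],"turn":[0,0,0],"fingers":36},{"xyz":[0.2,0.4,7],"turn":[0,0,0],"fingers":36},{"xyz":[0.2,0.4,7],"turn":[0,0,0],"fingers":36},{"xyz":[0.2,0.4,7],"turn":[0,0,0],"fingers":36},{"xyz":[0.2,0.4,5],"turn":[0,0,0],"fingers":36},{"xyz":[0.2,0.3,3],"turn":[0,0,0],"fingers":36},{"xyz":[0,0,1],"turn":[0,0,0],"fingers":36},{"xyz":[0,0,0],"turn":[0,0,0],"fingers":36},{"xyz":[0,0,0],"turn":[0,0,0],"fingers":36}]}}

```text
t: 28.17
eef_pos: [0.5123, -0.2147, 0.1161]
ee_rot: [179.7, 30.1, -117.8]
contact_force: [0.4, -0.7, 0.2]
grip_width: 0.422
```

```bash
python3 - <<'E'
from h import *
go(-61,-6.4,69,6)
s=read_state()
im=camera('wrist'); cv2.imwrite('pics/w27r.png',im[:,:,::-1])
print(wproj(s,np.array([tw(-61,-6.4,75),s['eef_pos']])))
cv2.imwrite('pics/w27.png',cv2.resize(im[150:370,170:390],None,fx=2.7,fy=2.7,interpolation=2)[:,:,::-1])
E
```

```text
table [-63.7  -4.4  74.6] err [ 0.1   0.1  -0.36] F [ 0.4 -0.7  0.2] grip 36.1 t 28.1667
total [-2.7 -2.   5.6] per row [-0.46 -0.33  0.94] [ 0.02  0.02 -0.06]
[[272.6243451  290.34709518]
 [276.88446484 284.81300694]]
```

View pics/w27.png

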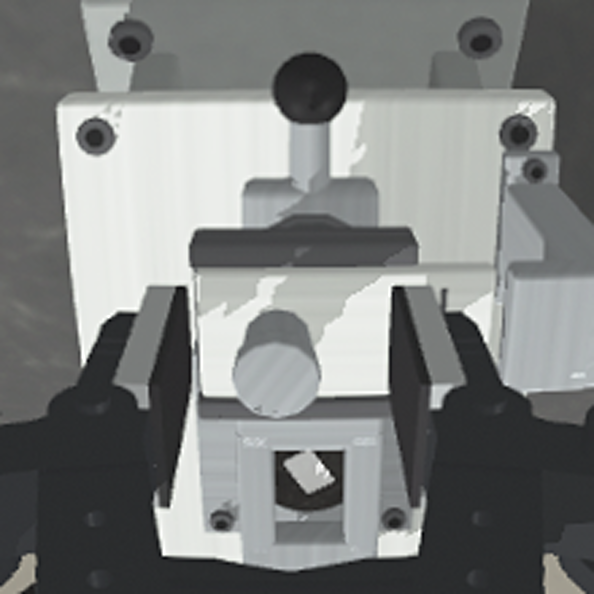

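Call:
{"name": "arm_command", "arguments": {"commands": [{"xyz":[-0.8,-0.7,1],"turn":[0,0,-0.1],"fingers":36},{"xyz":[-0.8,-0.7,1],"turn":[0,0,-0.1],"fingers":36},{"xyz":[-0.8,-0.7,1.2],"turn":[0,0,-0.1],"fingers":30},{"xyz":[0,0,0],"turn":[0,0,0],"fingers":24},{"xyz":[0,0,0],"turn":[0,0,0],"fingers":18},{"xyz":[0,0,0],"turn":[0,0,0],"fingers":12},{"xyz":[0,0,0],"turn":[0,0,0],"fingers":6},{"xyz":[0,0,0],"turn":[0,0,0],"fingers":0},{"xyz":[0,0,0],"turn":[0,0,0],"fingers":0},{"xyz":[0,0,0],"turn":[0,0,0],"fingers":0}]}}

```text
t: 29.05
eef_pos: [0.5169, -0.2135, 0.1158]
ee_rot: [-179.9, 30.0, -117.3]
contact_force: [0.4, 0.0, 0.8]
grip_width: 0.134
```

```bash
python3 - <<'E'
from h import *
go(-61,-6.4,69,6)
s=read_state();print(TR.T@s['contact_force'])
look('w28.png',(150,370,170,390),2.7)
E
```

```text
table [-61.1  -7.9  72.8] err [-0.06  0.05  0.01] F [0.4 0.  0.8] grip 11.5 t 29.05
total [-0.1  1.5  3.7] per row [-0.02  0.25  0.62] [-0.01  0.01  0.  ]
[ 0.61750868 -0.36803937  0.60134308]
```

View pics/w28.png

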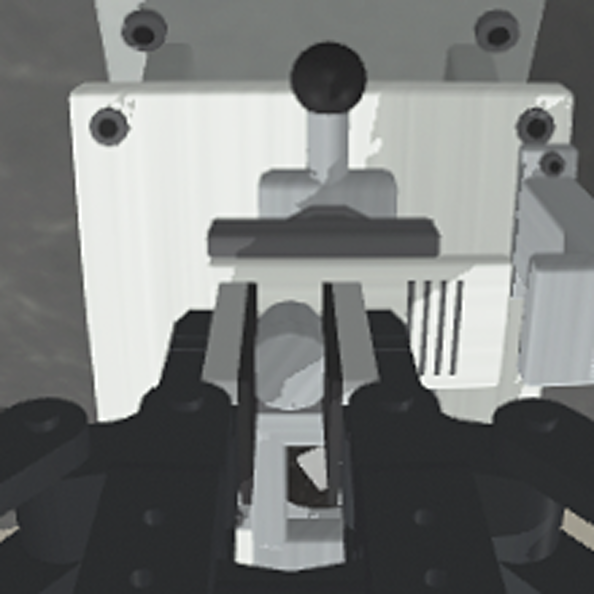

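Call:
{"name": "arm_command", "arguments": {"commands": [{"xyz":[0,0,1],"turn":[0,0,0],"fingers":0},{"xyz":[0,0,2],"turn":[0,0,0],"fingers":0},{"xyz":[0,0,2],"turn":[0,0,0],"fingers":0},{"xyz":[0,0,2],"turn":[0,0,0],"fingers":0},{"xyz":[0,0,2],"turn":[0,0,0],"fingers":0},{"xyz":[0,0,2],"turn":[0,0,0],"fingers":0},{"xyz":[0,0,2],"turn":[0,0,0],"fingers":0},{"xyz":[0,0,2],"turn":[0,0,0],"fingers":0},{"xyz":[0,0,2],"turn":[0,0,0],"fingers":0},{"xyz":[0,0,2],"turn":[0,0,0],"fingers":0}]}}

```text
t: 29.93
eef_pos: [0.5196, -0.209, 0.1064]
ee_rot: [-179.8, 29.8, -117.6]
contact_force: [-10.4, -5.4, 20.4]
grip_width: 0.135
```

```bash
python3 - <<'E'
from h import *
go(-61,-6.4,69,6)
s=read_state();print(TR.T@s['contact_force'])
look('w29.png',(150,370,170,390),2.7)
E
```

```text
table [-61.2  -8.3  62. ] err [-0.34 -0.23 -0.24] F [-10.4  -5.4  20.4] grip 11.5 t 29.9333
total [-0.2  1.9 -7. ] per row [-0.03  0.31 -1.17] [-0.06 -0.04 -0.04]
[ 1.86239804  6.724106   22.43935836]
```

View pics/w29.png

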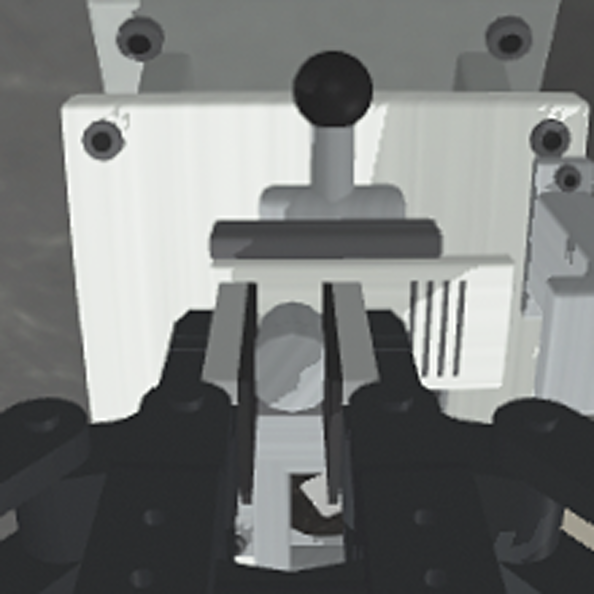

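Call:
{"name": "arm_command", "arguments": {"commands": [{"xyz":[0,1.5,1.5],"turn":[0,0,0],"fingers":0},{"xyz":[0,2,1.5],"turn":[0,0,0],"fingers":0},{"xyz":[0,2,1.5],"turn":[0,0,0],"fingers":0},{"xyz":[0,2,1.5],"turn":[0,0,0],"fingers":0},{"xyz":[0,2,1.5],"turn":[0,0,0],"fingers":0},{"xyz":[0,2,1.5],"turn":[0,0,0],"fingers":0},{"xyz":[0,2,1.5],"turn":[0,0,0],"fingers":0},{"xyz":[0,2,1.5],"turn":[0,0,0],"fingers":0},{"xyz":[0,1.5,1.5],"turn":[0,0,0],"fingers":0},{"xyz":[0,1,1.5],"turn":[0,0,0],"fingers":0}]}}

```text
t: 30.82
eef_pos: [0.5188, -0.2087, 0.1069]
ee_rot: [-177.2, 29.4, -116.9]
contact_force: [-6.3, -3.5, 12.1]
grip_width: 0.133
```

```bash
python3 - <<'E'
from h import *
go(-61,8,62,6)
s=read_state();print(TR.T@s['contact_force'])
look('w30.png',(150,370,170,390),2.7)
E
```

```text
table [-61.1  -7.4  62.5] err [-2.59 -0.59  0.39] F [-6.3 -3.5 12.1] grip 11.4 t 30.8167
total [-0.2 15.4 -0.2] per row [-0.03  2.57 -0.04] [-0.43 -0.1   0.06]
[ 0.89927614  3.97855902 13.49988351]
```

View pics/w30.png

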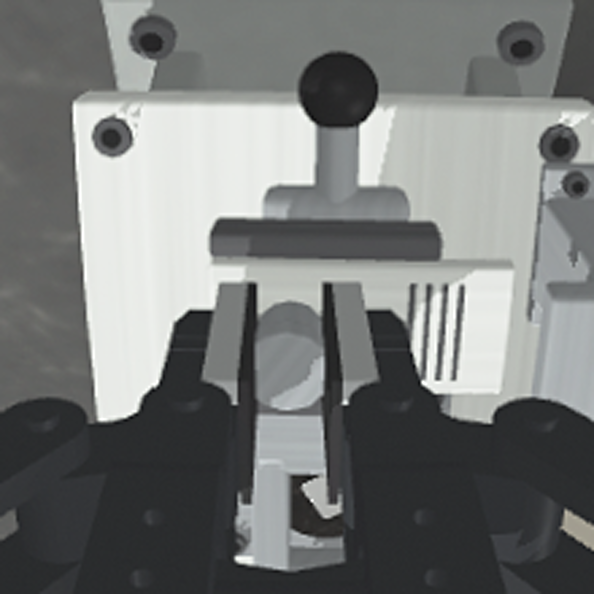

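Call:
{"name": "arm_command", "arguments": {"commands": [{"xyz":[0,2,0.8],"turn":[-0.8,0,0],"fingers":0},{"xyz":[0,3,0.8],"turn":[-0.8,0,0],"fingers":0},{"xyz":[0,3,0.8],"turn":[-0.8,0,0],"fingers":0},{"xyz":[0,3,0.8],"turn":[-0.8,0,0],"fingers":0},{"xyz":[0,3,0.8],"turn":[-0.8,0,0],"fingers":0},{"xyz":[0,3,0.8],"turn":[-0.8,0,0],"fingers":0},{"xyz":[0,3,0.8],"turn":[-0.8,0,0],"fingers":0},{"xyz":[0,3,0.8],"turn":[-0.8,0,0],"fingers":0},{"xyz":[0,3,0.8],"turn":[-0.8,0,0],"fingers":0},{"xyz":[0,3,0.8],"turn":[-0.8,0,0],"fingers":0}]}}

```text
t: 31.7
eef_pos: [0.511, -0.2069, 0.1104]
ee_rot: [177.7, 29.2, -115.8]
contact_force: [4.0, -2.6, 0.8]
grip_width: 0.134
```

```bash
python3 - <<'E'
from h import *
go(-61,8,62,6)
s=read_state();print(TR.T@s['contact_force'], Rt(s).T@s['torque'])
look('w31.png',(150,370,170,390),2.7)
E
```

```text
table [-61.    0.3  66.5] err [ 3.05 -0.84  1.32] F [ 4.  -2.6  0.8] grip 11.4 t 31.7
total [-0.3  7.4  4.9] per row [-0.05  1.24  0.82] [ 0.51 -0.14  0.22]
[ 0.00629194 -4.75233014  0.91137681] [1.60148265 0.41322099 0.11305683]
```

View pics/w31.png

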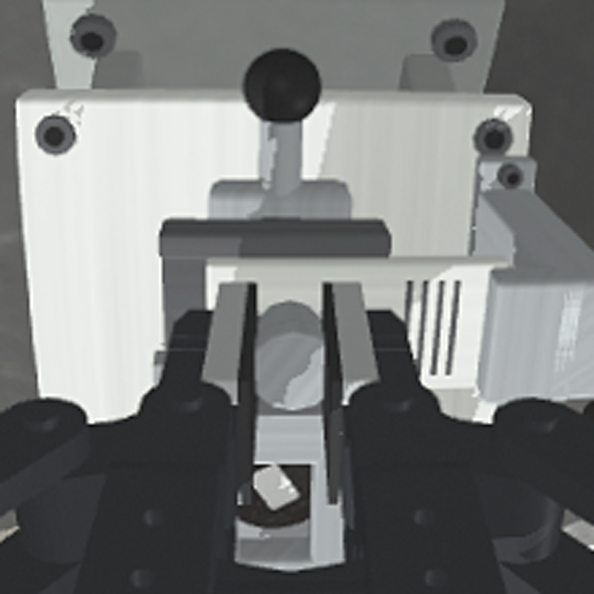

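Call:
{"name": "arm_command", "arguments": {"commands": [{"xyz":[0,0,2],"turn":[0,0,0.2],"fingers":0},{"xyz":[0,0,2],"turn":[0,0,0.2],"fingers":0},{"xyz":[0,2,1.4],"turn":[-0.3,0,0.2],"fingers":0},{"xyz":[0,3,1.2],"turn":[-0.3,0,0.2],"fingers":0},{"xyz":[0,3,1.2],"turn":[-0.3,0,0.2],"fingers":0},{"xyz":[0,3,1.2],"turn":[-0.3,0,0.2],"fingers":0},{"xyz":[0,3,1.2],"turn":[-0.3,0,0],"fingers":0},{"xyz":[0,3,1.2],"turn":[-0.3,0,0],"fingers":0},{"xyz":[0,3,1.2],"turn":[-0.3,0,0],"fingers":0},{"xyz":[0,3,1.2],"turn":[-0.3,0,0],"fingers":0}]}}

```text
t: 32.58
eef_pos: [0.5058, -0.2034, 0.1092]
ee_rot: [177.1, 28.9, -116.5]
contact_force: [3.0, -4.9, 6.0]
grip_width: 0.136
```

```bash
python3 - <<'E'
from h import *
go(-61,8,62,6)
s=read_state();print(TR.T@s['contact_force'], Rt(s).T@s['torque'])
look('w32.png',(150,370,170,390),2.7)
E
```

```text
table [-61.    6.6  65.1] err [ 3.35 -1.08  0.72] F [ 3.  -4.9  6. ] grip 11.6 t 32.5833
total [-0.1  1.2  3.2] per row [-0.02  0.21  0.53] [ 0.56 -0.18  0.12]
[ 0.45562778 -4.96546137  6.71444789] [1.3537679  0.24588165 0.0921336 ]
```

View pics/w32.png

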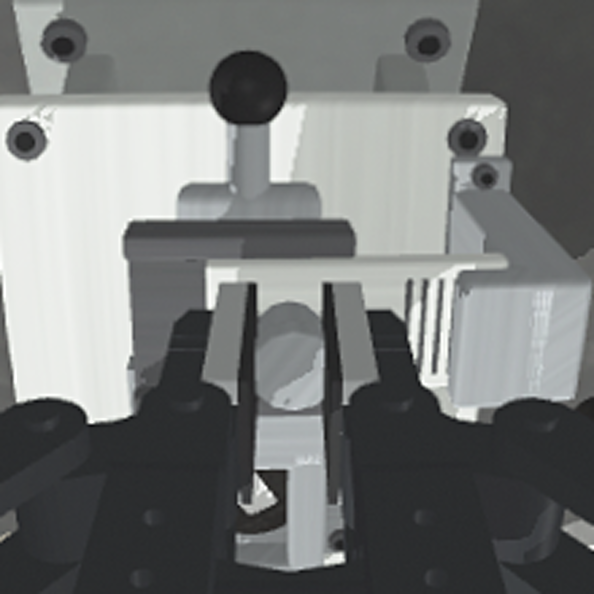

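Call:
{"name": "arm_command", "arguments": {"commands": [{"xyz":[0,3,1.2],"turn":[-0.2,0,0],"fingers":0},{"xyz":[0,3,1.2],"turn":[-0.2,0,0],"fingers":0},{"xyz":[0,3,1.2],"turn":[-0.2,0,0],"fingers":0},{"xyz":[0,0,0],"turn":[0,0,0],"fingers":0},{"xyz":[0,0,-0.5],"turn":[0,0,0],"fingers":0},{"xyz":[0,0,0],"turn":[0,0,0],"fingers":0},{"xyz":[0,0,0],"turn":[0,0,0],"fingers":10},{"xyz":[0,0,0],"turn":[0,0,0],"fingers":16},{"xyz":[0,0,0],"turn":[0,0,0],"fingers":20},{"xyz":[0,0,0],"turn":[0,0,0],"fingers":22}]}}

```text
t: 33.47
eef_pos: [0.5035, -0.2026, 0.1096]
ee_rot: [177.5, 28.9, -116.2]
contact_force: [0.6, -2.5, 4.5]
grip_width: 0.257
```

```bash
python3 - <<'E'
from h import *
go(-61,8,62,6)
s=read_state();print(TR.T@s['contact_force'], Rt(s).T@s['torque'])
look('w33.png',(150,370,170,390),2.7)
E
```

```text
table [-61.2   9.   65.6] err [ 3.12 -1.15  0.99] F [ 0.6 -2.5  4.5] grip 21.9 t 33.4667
total [-0.2 -1.2  3.6] per row [-0.04 -0.2   0.6 ] [ 0.52 -0.19  0.17]
[ 0.55405676 -1.65239899  4.86162859] [0.26571324 0.42403946 0.01521759]
```

View pics/w33.png

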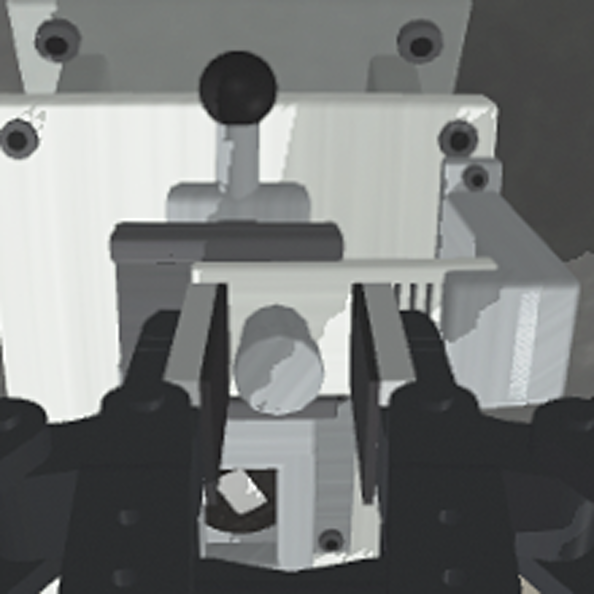

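Call:
{"name": "arm_command", "arguments": {"commands": [{"xyz":[0,-1,-2],"turn":[0,0,0],"fingers":24},{"xyz":[0,0,-4],"turn":[0,0,0],"fingers":24},{"xyz":[0,0,-6],"turn":[0,0,0],"fingers":24},{"xyz":[0,0,-8],"turn":[0,0,0],"fingers":24},{"xyz":[0,0,-10],"turn":[0,0,0],"fingers":24},{"xyz":[0,0,-14],"turn":[0,0,0],"fingers":24},{"xyz":[0,0,-18],"turn":[0,0,0],"fingers":24},{"xyz":[0,0,-20],"turn":[0,0,0],"fingers":24},{"xyz":[0,0,-15],"turn":[0,0,0],"fingers":24},{"xyz":[0,0,0],"turn":[0,0,0],"fingers":24}]}}

```text
t: 34.35
eef_pos: [0.4847, -0.2481, 0.1997]
ee_rot: [177.0, 28.9, -116.3]
contact_force: [-0.2, -0.2, 0.2]
grip_width: 0.283
```

```bash
python3 - <<'E'
from h import *
go(-61,8,62,6)
im=camera('wrist'); cv2.imwrite('pics/w34.png',cv2.resize(im[60:380,130:450],None,fx=1.85,fy=1.85,interpolation=2)[:,:,::-1])
a=camera('scene'); cv2.imwrite('pics/s34.png',cv2.resize(a[130:320,180:340],None,fx=3.5,fy=3,interpolation=2)[:,:,::-1])
a=camera('top'); cv2.imwrite('pics/t34.png',a[:,:,::-1])
E
```

```text
table [-58.6   4.8 168.2] err [ 3.5  -1.08  0.92] F [-0.2 -0.2  0.2] grip 24.2 t 34.35
total [  0.4  -3.3 106.3] per row [ 0.07 -0.54 17.71] [ 0.58 -0.18  0.15]
```

View pics/w34.png

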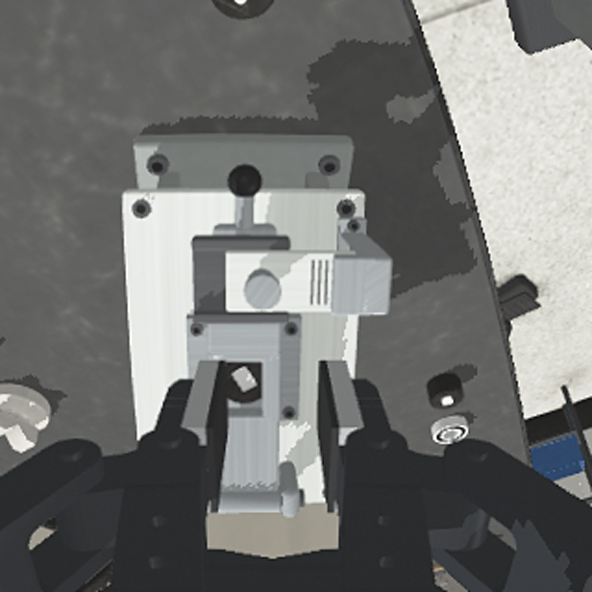

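View pics/s34.png

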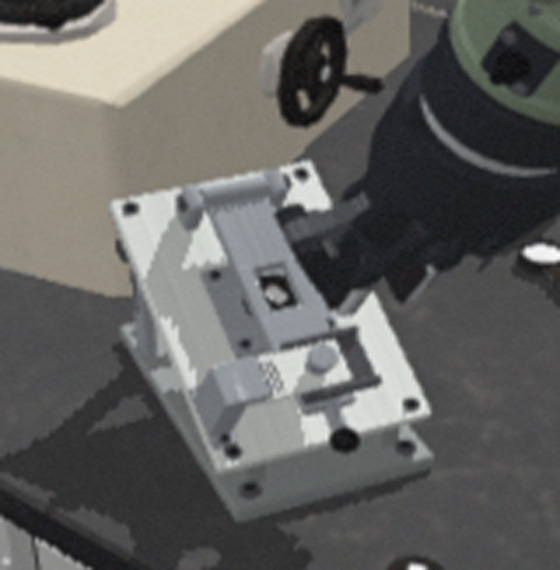

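View pics/t34.png

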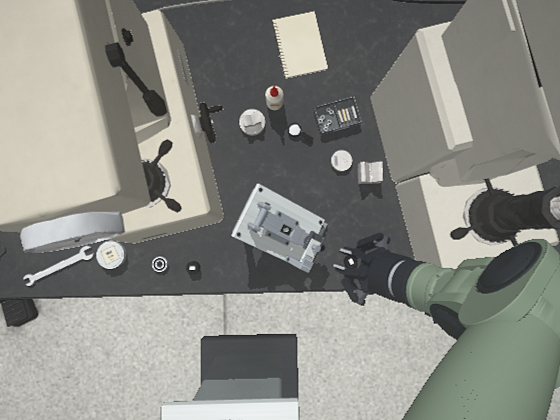

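```bash
python3 - <<'E'
from station import *
print(read_state()['contact_force'],read_state()['t'],manip.finish_job())
E
```

```text
the job is handed in; nothing more can be done
[-0.68748742  1.27085787  0.33485321] 34.5 None
```

The specimen is seated in the nest, clamped and locked, and the job was handed in at 34.5 s of the 64 s allowed. No verdict came back.

**What I did**
- **Specimen:** of the three things that looked like it, I took the one farthest from the base, at about 0.63 m.
- **Seating:** I set it in the nest face up with the clamp open and pressed. It went 8.0 mm below the point where it first met the nest's rim, then stopped hard at 31 N.
- **Clamp and lock:** I swung the clamp shut, pushed the plunger in to its stop, about 10 mm at 22 N, and slid the keeper across under the catch lip.

**Last checks**
- The final wrist and scene pictures show the clamp flat over the specimen, with the polished face visible in its window. The keeper's end is under the lip and stays there with the gripper open.
- The gripper is about 100 mm clear, with no contact force beyond the sensor's noise. The other things on the bench look unmoved.

**What went wrong or disagreed**
- My camera measurement of the nest was about 2 to 3 mm off. The first insertion landed on the rim, so I shifted the specimen and it went in.
- The clamp's ball handle slipped out of the grip twice during the swing. I finished by pushing it down from above with the fingertips.
- The keeper jammed while the plunger was pressed hard against its stop. With less push it slid, moving about 14 to 15 mm of its 15 mm travel.
- My picture estimate put the shut ball handle about 3 mm higher than its nominal position. That is near the measuring error, and the keeper still locked.

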